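# Set up a split soap mould: core in, halves shut, pin through

## Robot

A 6-joint arm with a two-finger parallel gripper is mounted at the origin on the work surface. World frame = base frame: x ahead of the robot, y to its left, z up, the work surface at z = 0. Lengths are in m, angles in rad, forces in N, time in s.
With the tool pointing down it reaches from about 0.3 to 0.875 m from the base axis. Payload 6.4 kg.
Tool frame: the origin (TCP) lies midway between the tips of the shut fingers; the grasp point (between the pads) lies ctrl.grip_depth behind it (ctrl.grip_depth is the distance from the TCP to the grasp point, in m); x points along the fingers, y is the direction in which the jaws open and shut, and the axes are right-handed (so a half turn about x gives the same grasp; the last joint's range is limited). The gripper opens to 85 mm and grips with 20 to 120 N. Pads are 22 mm wide; open, the fingers measure 114 mm over their backs; the gripper's body (76 mm by 85 mm) begins 54 mm behind the grasp point. The pads swing forward as they close: fully open they stand 13 mm farther back than shut.
Start: joints at [-1.531, 0.181, 1.607, -0, 1.354, -0.206], TCP at [0.14, -0.558, 0.205] pointing down, gripper open.
Joint ranges: [-2.99, 2.99], [-0.89, 2.07], [0.3, 2.58], [-1.14, 4.28], [0, 2.63], [-3.12, 3.12]. Speed limits (rad/s): [2.57, 2.57, 3.01, 3.14, 3.14, 3.14].

## Interface

Orientations are given as a unit quaternion [w, x, y, z].
In Python, from bench import ctrl gives the robot as it stands.
- The arm moves only by the shell command python3 -m creep 'ROWS'. ROWS is text: rows parted by semicolons, each of 7 numbers parted by spaces: the opening, from 0 (shut) to 1 (fully open), then the shift along the tool's x, y, z in cm, then the turn, a rotation vector about the tool's x, y, z in rad. In form: claw x y z ax ay az; .... A call has 1 to 10 rows; each row shifts and turns the pose as measured when the row begins, along the tool's axes as they then stand; what a row does not reach is not made up. A row lasts 1/8 s, in which the tool goes at most 62.5 mm and 10.7 degrees, less where a joint would pass 70% of its speed; a pose out of reach is approached as far as the arm can. A call with a gripper value outside its range is refused whole. The fingers move at their own pace and stop on an object; the grip force is fixed at half the most. Time passes only in rows, so rows that do not move let the fingers close. It gives the time, the measured TCP pose, the force and the opening at its end, in the units of the state.
- ctrl.get_obs(): the state, without advancing time (a new reading comes with each control period).
- ctrl.camera(name): name is "scene" or "top"; returns (picture, depth): 400x640x3 uint8, blue, green, red; 400x640 float32, m along the optical axis (not along the pixel's ray), 0 where there is no reading.
- ctrl.calibration(name): a dict with "mtx" (3x3 intrinsics, pixels), "distortion" ([k1, k2, p1, p2, k3] as OpenCV has them; the pictures are not rectified), "R" (3x3) and "t" (3): a world point X has camera coordinates R X + t. Camera axes: x right, y down, z forward; pixel columns grow to the right and rows downward; lengths in m; the calibration is good to about 2 mm. A picture is of the moment at which its call begins. calibration takes no time and is no camera call.
- ctrl.hand_in(): hands the job in, once; it reports no verdict.
Trained networks look in the newest picture that a camera, given by its name, has taken for a name from the list of things; names that differ only in an ending like _2 or _b are one class to them, and where a whole thing is asked for, a point or a joint stands for the part that bears it (a point fixed in the world has none). Each returns a list of dicts, best first, with "confidence" (0 to 1); they miss things now and then, are a little off and sometimes report something else, mostly with a low value. They report only what shows in the picture. A call takes as long as a camera call. They do not tell look-alikes from the thing itself.
- ctrl.find_in(query, camera): "rect" ([left, top, right, bottom] in pixels, round what is visible of it).
The state is a dict: "time_s": time; "q": joint angles; "dq": joint speeds; "joint_efforts": joint torques, N m; "eef_pos": TCP position; "eef_rot": TCP orientation; "wrist_force": force on the tool from outside, world axes, zero at the start; "torque": the same for the moment, N m; "opening": opening from 0.0 (shut) to 1.0 (fully open).
Only numpy, scipy, OpenCV 4.12 (cv2) and the standard library are available. Lean on these libraries where they do the work, as an engineer would, in place of code of your own. Each camera call takes 0.05 s, during which the arm holds its last target.

## Task

Get the split soap mould ready for pouring: stand the white core upright in the ring on the mould's base, setting it down rather than dropping it, and then swing both hinged halves fully shut around it so that they meet edge to edge. Then take the steel pin from its sloping rest and put it upright through the two lined-up lugs, fully home with its handle resting on the upper lug, to lock the mould. Leave the bottles, soaps and other things around where they are.

Things in the scene. Friction and masses are not known exactly. Their poses are not given: they have to be found in the camera images.
- mould: base board of the split mould, wood, 220 x 130 x 12 mm, fixed to the table. Origin at the centre of its underside (on the table); x runs along the board towards the hinge, y to the left half, z up. The upright hinge axis of both halves is at x = +66 mm, y = 0; shut, the halves enclose the ring.
- ring (a point): centre of the aluminium ring on the base board, at x = y = 0 of the mould frame, 24 mm above the table (the ring's top). The ring: inner diameter 40 mm, outer 52 mm, 12 mm high on the board, whose top is 12 mm above the table; the core stands inside it on the board.
- half_left (a joint): hinge angle of the left (+y) half, rad: 0 = fully shut (stop; its free edge lies in the plane y = 0 of the mould), grows to at most 1.0 as its free end swings outwards to +y. Stiff hinge: it stays where it is left; about 2 N at 90 mm from the hinge move it.
- half_right (a joint): the same for the right (-y) half: 0 = fully shut (stop), grows to at most 1.0 as its free end swings outwards to -y. Stiff hinge, about 2 N at 90 mm.
- half_left_wall (a point): point on the outer face of the left half's long wall, 90 mm from the hinge axis along the wall, 70 mm above the table; its axes turn with the half: x along the wall towards the hinge, y out of this outer face, z up. The half is a plywood half box 120 mm long, walls 8 mm thick, from 14 to 104 mm above the table; this face is 44 mm from the parting plane.
- left_lug (a point): centre of the bore at the top of the left half's lug, turning with the half: flat steel lug 36 x 36 mm, 20 mm thick, its top 104 mm above the table, sticking out at the half's free end 144 mm from the hinge axis, with an 18 mm square bore right through.
- half_right_wall (a point): the mirror image on the right half: point on the outer face of its long wall, 90 mm from the hinge axis, 70 mm above the table; x along the wall towards the hinge, y INTO the half (the outer face looks to -y), z up. Same sizes. Shut, the mould measures 120 x 88 mm outside and 104 x 72 mm inside.
- right_lug (a point): centre of the bore at the top of the right half's lug, turning with the half: same lug, but lower, its top 74 mm above the table, under the left one when shut.
- bore (a point): where the common axis of the two lug bores lies when both halves are shut: on the mould's base frame at x = -78 mm, y = 0, 104 mm above the table (level of the upper lug's top); z up. It does not move with the halves.
- core_center (a point): centre of the core: plain smooth white cylinder, 36 mm in diameter, 120 mm tall, about 140 g, standing upright on the table at the start (this point 60 mm above its foot); z along its axis. Standing in the ring this point is 72 mm above the table.
- pin_center (a point): half-way point of the locking pin, 125 mm long: steel shaft 14 mm thick, 85 mm long, chamfered foot; then a dark wooden handle 28 mm thick, 40 mm long. z runs from foot to handle; the handle's centre is 42.5 mm above this point. It starts in its rest, leaning 35 degrees from vertical, handle uppermost and towards the robot. Home in the lugs this point is 81.5 mm above the table.
- rest: sloping wooden rest of the pin, fixed: board 130 x 80 x 12 mm with an open channel 29 mm wide outside that carries the lower 78 mm of the shaft; the handle is free. Origin at the centre of the board's underside; the pin leans towards -x of this frame, its foot at x = +35 mm, 28 mm above the table.
- oil_bottle: amber glass bottle with black cap, 60 mm in diameter, 170 mm tall, origin under its foot; to be left alone
- jar: glass jar with metal lid, 68 mm in diameter, 80 mm tall, origin under its foot; to be left alone
- jug: clear plastic jug with one handle, 100 mm in diameter, 110 mm tall, origin under its foot; to be left alone
- soap_a: cream bar of soap, 85 x 58 x 26 mm, lying flat, origin under it; to be left alone
- soap_b: mauve bar of soap, 85 x 58 x 26 mm, lying flat, origin under it; to be left alone
Not all that is in view belongs to the job. What is shaped like the part that bears core_center but red is not meant.

How it is judged:
By the outcome, as a careful person would: the job done as asked, in the order asked, and still so for the second after the job is handed in, with the robot touching nothing.
It also fails if it takes over 72 s, if anything falls off the work surface, if the arm or the gripper's body presses on something with over 40 N, if the wrist force passes 120 N, or if a joint passes its speed limit or range.

## Working session

There is one attempt and no reset: what is moved stays moved. The work goes in short steps, Python scripts to look and compute and a shell command to move; the robot and the scene stay as the last step left them, time stands still between calls to the robot, and variables do not carry over. Pictures are saved under pics/ and viewed, and the job is handed in when it is done.

```bash
ls; mkdir -p pics
python3 - <<'E'
from bench import ctrl
import cv2,numpy as np
print(ctrl.grip_depth, ctrl.get_obs())
for n in("scene","top"):
    p,d=ctrl.camera(n); cv2.imwrite(f"pics/{n}0.png",p); np.save(f"pics/{n}0.npy",d)
    c=ctrl.calibration(n);print({k:np.round(v,4).tolist() for k,v in c.items()})
E
```

```text
pics
0.0187 {'time_s': 0.0, 'q': array([-1.53130623e+00,  1.81540692e-01,  1.60802430e+00,  1.15359670e-05,
        1.35378622e+00, -2.06302938e-01]), 'dq': array([-4.21466190e-04,  7.18319350e-04,  5.91652532e-04, -7.59293528e-04,
        9.96846251e-05,  1.84607858e-04]), 'joint_efforts': array([ 2.16635832e-03, -4.44862068e+01, -3.51333869e+01, -1.59831379e-04,
        9.13760072e-03, -1.01858021e-05]), 'eef_pos': array([ 0.13990719, -0.55710042,  0.20437651]), 'eef_rot': array([ 0.08606221,  0.70182919,  0.08730072, -0.70171766]), 'wrist_force': array([-0.33553635, -0.31438506, -0.67798669]), 'torque': array([-0.0298278 , -0.0192132 , -0.02369376]), 'opening': 1.0015356072743653}
{'mtx': [[486.1335, 0.0, 317.0028], [0.0, 486.1335, 194.5778], [0.0, 0.0, 1.0]], 'distortion': [0.0457, 0.0, 0.0, 0.0, 0.0], 'R': [[-0.3447, 0.9385, 0.0194], [0.6532, 0.2547, -0.713], [-0.6741, -0.2332, -0.7009]], 't': [0.1684, -0.2941, 1.702]}
{'mtx': [[399.4441, 0.0, 319.6967], [0.0, 399.4441, 205.7085], [0.0, 0.0, 1.0]], 'distortion': [-0.0335, 0.0, 0.0, 0.0, 0.0], 'R': [[-0.0028, -1.0, 0.0012], [-0.9921, 0.0026, -0.1257], [0.1257, -0.0015, -0.9921]], 't': [0.0103, 0.551, 1.0974]}
```

View pics/scene0.png

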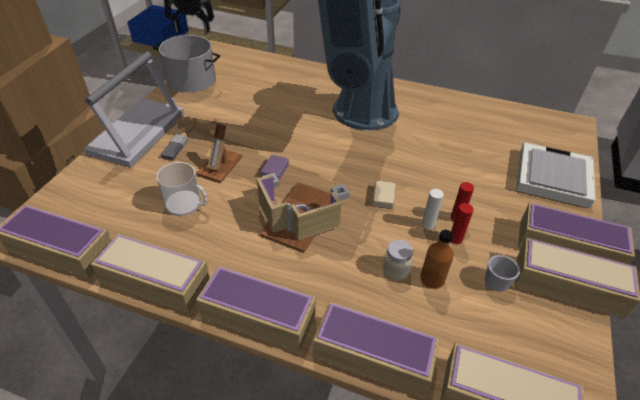

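View pics/top0.png

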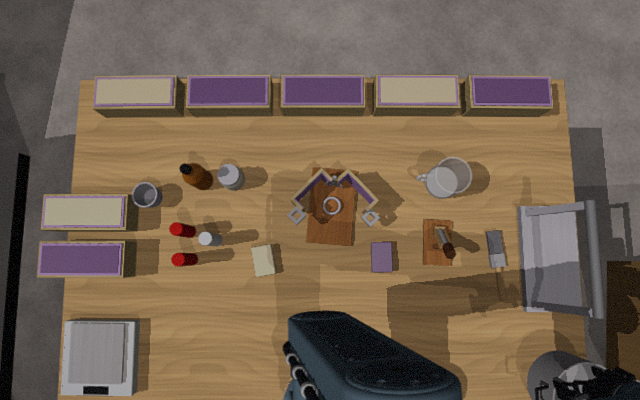

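```bash
cat > h.py <<'E'
import numpy as np,cv2
from bench import ctrl
C={n:ctrl.calibration(n) for n in("scene","top")}
def cloud(n,d):
    c=C[n];K=np.array(c["mtx"]);D=np.array(c["distortion"])
    v,u=np.mgrid[0:400,0:640];p=np.stack([u.ravel(),v.ravel()],1).astype(np.float64)
    q=cv2.undistortPoints(p[:,None],K,D)[:,0]
    X=np.c_[q,np.ones(len(q))]*d.reshape(-1,1)
    W=(X-np.array(c["t"]))@np.array(c["R"])
    W[d.ravel()<=0]=np.nan
    return W.reshape(400,640,3)
def proj(n,X):
    c=C[n];R=np.array(c["R"])
    return cv2.projectPoints(np.atleast_2d(np.array(X,float)),cv2.Rodrigues(R)[0],np.array(c["t"],float),np.array(c["mtx"]),np.array(c["distortion"]))[0][:,0]
def shot(tag,n):
    p,d=ctrl.camera(n);cv2.imwrite(f"pics/{n}{tag}.png",p);np.save(f"pics/{n}{tag}.npy",d);return p,cloud(n,d)
def load(tag,n):
    return cv2.imread(f"pics/{n}{tag}.png"),cloud(n,np.load(f"pics/{n}{tag}.npy"))
def crop(p,x0,y0,x1,y1,s,f):
    cv2.imwrite(f,cv2.resize(p[y0:y1,x0:x1],None,fx=s,fy=s,interpolation=cv2.INTER_CUBIC))
E
python3 - <<'E'
from h import *
p,W=load("0","top"); crop(p,270,150,470,290,4,"pics/c1.png"); crop(p,150,150,290,290,4,"pics/c2.png")
ps,Ws=load("0","scene"); crop(ps,180,110,360,260,4,"pics/c3.png")
for q in ("core_center","pin_center","mould","rest","half_left","half_right","left_lug","right_lug","ring"):
    for n in("top","scene"):
        try: print(q,n,[(np.round(r["rect"]).tolist(),round(r["confidence"],2)) for r in ctrl.find_in(q,n)[:3]])
        except Exception as e: print(q,n,e)
E
```

```text
core_center top [([197.0, 233.0, 221.0, 246.0], 0.76), ([170.0, 222.0, 198.0, 238.0], 0.65), ([170.0, 253.0, 200.0, 267.0], 0.55)]
core_center scene [([453.0, 204.0, 474.0, 245.0], 0.96), ([421.0, 187.0, 445.0, 227.0], 0.88), ([454.0, 182.0, 473.0, 221.0], 0.66)]
pin_center top [([439.0, 228.0, 458.0, 258.0], 0.69)]
pin_center scene [([253.0, 175.0, 287.0, 229.0], 0.7), ([211.0, 122.0, 224.0, 162.0], 0.63)]
mould top [([287.0, 166.0, 380.0, 244.0], 0.62), ([416.0, 159.0, 470.0, 202.0], 0.49)]
mould scene [([258.0, 175.0, 349.0, 252.0], 0.64)]
rest top [([424.0, 220.0, 454.0, 265.0], 0.87)]
rest scene [([200.0, 145.0, 243.0, 182.0], 0.97)]
half_left top [([284.0, 168.0, 336.0, 222.0], 0.88)]
half_left scene [([286.0, 181.0, 348.0, 241.0], 0.8)]
half_right top [([330.0, 168.0, 382.0, 226.0], 0.97)]
half_right scene [([255.0, 170.0, 291.0, 232.0], 0.61), ([255.0, 174.0, 349.0, 252.0], 0.27)]
left_lug top [([288.0, 167.0, 334.0, 223.0], 0.77)]
left_lug scene [([286.0, 183.0, 351.0, 237.0], 0.57)]
right_lug top []
right_lug scene [([254.0, 176.0, 290.0, 231.0], 0.94)]
ring top [([286.0, 166.0, 384.0, 246.0], 0.68)]
ring scene [([258.0, 171.0, 351.0, 252.0], 0.9), ([420.0, 229.0, 455.0, 286.0], 0.62), ([375.0, 182.0, 395.0, 207.0], 0.22)]
```

View pics/c1.png

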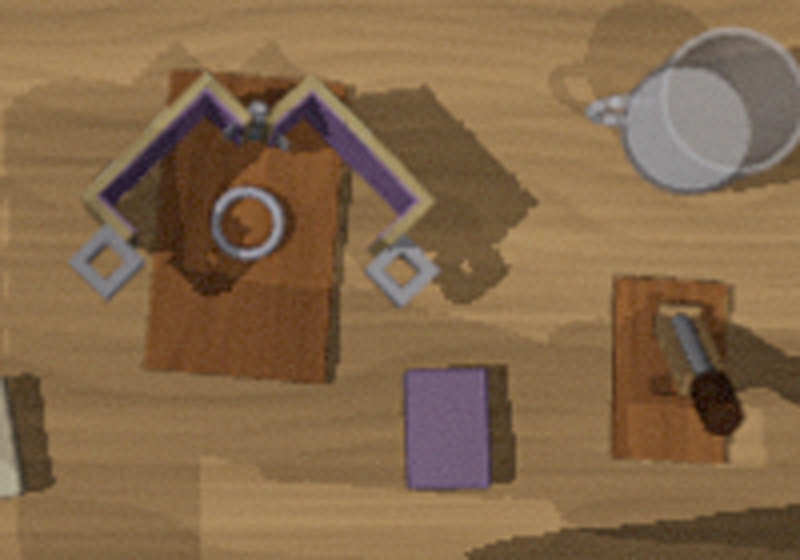

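View pics/c3.png

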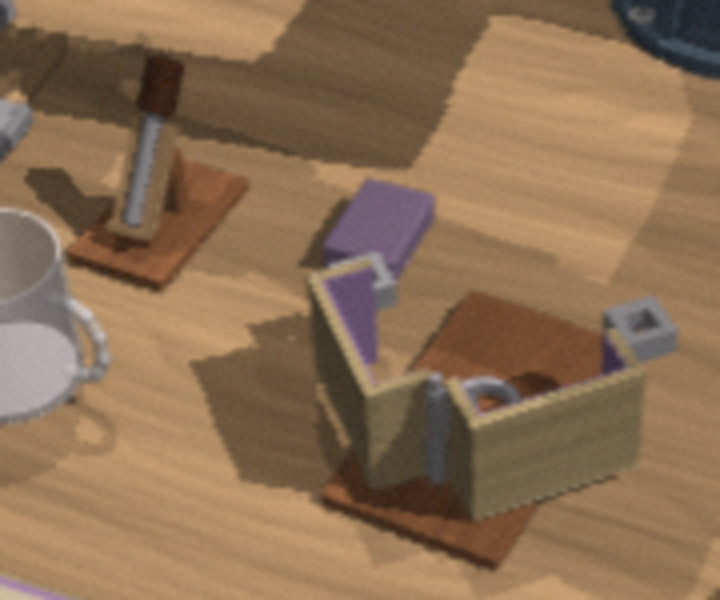

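Run:
```python
from h import *
p,W=load("0","top"); ps,Ws=load("0","scene")
def pr(n,u,v):
    w=(W if n=="top" else Ws)[v,u]; print(n,(u,v),np.round(w,4))
print("table z", np.nanmedian(W[270:285,300:380,2]), np.nanmedian(Ws[300:310,180:200,2]))
# core: points near top z .11-.13 in region
for n,w,r in(("top",W,(190,225,225,255)),("scene",Ws,(418,185,450,232))):
    x0,y0,x1,y1=r; q=w[y0:y1,x0:x1].reshape(-1,3); m=(q[:,2]>.108)&(q[:,2]<.135)
    t=q[m]; print(n,"core top",len(t),np.nanmedian(t,0).round(4),t.min(0).round(3),t.max(0).round(3))
# heights map around mould
q=W[165:230,285:385].reshape(-1,3)
m=(q[:,2]>.095)&(q[:,2]<.115);print("rim pts",m.sum(),np.median(q[m],0))
for u,v in((297,215),(371,217),(322,205),(342,205),(332,196),(332,215),(330,235),(312,240),(350,244)): pr("top",u,v)
for z in (.0,.012,.024): pass
```

```text
table z 0.0008509855804915078 0.02680493286395496
top core top 149 [0.4563 0.3061 0.1205] [0.441 0.291 0.108] [0.472 0.323 0.127]
scene core top 154 [0.4618 0.3084 0.1205] [0.44  0.291 0.108] [0.476 0.326 0.125]
rim pts 729 [0.58482972 0.0078265  0.10441158]
top (297, 215) [0.5281 0.0748 0.0023]
top (371, 217) [ 5.219e-01 -1.407e-01 -3.000e-04]
top (322, 205) [0.556  0.0021 0.012 ]
top (342, 205) [ 0.5553 -0.0555  0.0157]
top (332, 196) [ 0.5817 -0.0269  0.0156]
top (332, 215) [ 0.5271 -0.0267  0.0099]
top (330, 235) [ 0.4692 -0.0205  0.0135]
top (312, 240) [0.4551 0.0311 0.0119]
top (350, 244) [ 0.4434 -0.0776  0.0111]
```

View pics/c2.png

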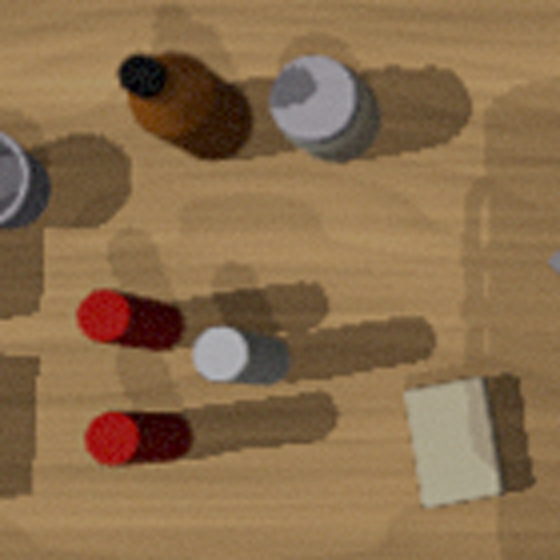

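```bash
cat >> h.py <<'E'
def ray(n,u,v,z):
    c=C[n];q=cv2.undistortPoints(np.array([[[u,v]]],float),np.array(c["mtx"]),np.array(c["distortion"]))[0,0]
    R=np.array(c["R"]);o=-R.T@np.array(c["t"]);d=R.T@np.array([q[0],q[1],1]);return o+d*(z-o[2])/d[2]
def cpx(x,y,x0,y0,s=4): return (x+.5)/s-.5+x0,(y+.5)/s-.5+y0
E
python3 - <<'E'
from h import *
def t(nm,x,y,z,x0=270,y0=150,n="top"):
    r=ray(n,*cpx(x,y,x0,y0),z);print(nm,r.round(4));return r
a=t("nl",147,368,.012);b=t("nr",329,380,.012);c=t("fl",172,70,.012);d=t("fr",352,84,.012)
print(np.linalg.norm(a-b),np.linalg.norm(a-c),np.linalg.norm(b-d),((a+b+c+d)/4).round(4))
t("ring",249,222,.024)
t("hinge",258,108,.104)
t("Llug",107,263,.104);t("Rlug",402,271,.074)
t("coretop",220,353,.120,150,150)
t("ring s",488,392,.024,180,110,"scene")
# rest board z .012
for n,x,y in(("nl",613,458),("nr",727,462),("fl",617,276),("fr",731,284)):t("rest"+n,x,y,.012)
t("pin handle top",717,414,.12)
p,W=load("0","top"); ps,Ws=load("0","scene")
for nm,I,w,r in(("top",p,W,(430,220,465,265)),("scene",ps,Ws,(205,118,230,165))):
    x0,y0,x1,y1=r;q=w[y0:y1,x0:x1].reshape(-1,3);col=I[y0:y1,x0:x1].reshape(-1,3).astype(int)
    m=(col.sum(1)<130)&(q[:,2]>.05);print(nm,m.sum(),np.median(q[m],0).round(4),q[m].min(0).round(3),q[m].max(0).round(3))
E
```

```text
nl [0.4505 0.0471 0.012 ]
nr [ 0.4416 -0.0829  0.012 ]
fl [0.6679 0.0292 0.012 ]
fr [ 0.6571 -0.1025  0.012 ]
0.1303541480216621 0.21812916973753202 0.21644563134563138 [ 0.5543 -0.0273  0.012 ]
ring [ 0.554  -0.0261  0.024 ]
hinge [ 0.6209 -0.0301  0.104 ]
Llug [0.5166 0.0708 0.104 ]
Rlug [ 0.5136 -0.1286  0.074 ]
coretop [0.4567 0.3083 0.12  ]
ring s [ 0.541 -0.026  0.024]
restnl [ 0.3854 -0.2847  0.012 ]
restnr [ 0.3822 -0.3663  0.012 ]
restfl [ 0.5155 -0.2919  0.012 ]
restfr [ 0.5095 -0.3746  0.012 ]
pin handle top [ 0.4155 -0.3255  0.12  ]
top 142 [ 0.4235 -0.3231  0.1274] [ 0.403 -0.342  0.051] [ 0.445 -0.313  0.14 ]
scene 121 [ 0.4311 -0.3224  0.1224] [ 0.405 -0.337  0.104] [ 0.448 -0.311  0.14 ]
```

```bash
cat > model.py <<'E'
import numpy as np
MC=np.array([.5545,-.0265]);MY=-.083
def M(x,y,z):
    c,s=np.cos(MY),np.sin(MY);return [MC[0]+c*x-s*y,MC[1]+s*x+c*y,z]
def circ(f,r,z,n=40): return [f(r*np.cos(a),r*np.sin(a),z) for a in np.linspace(0,2*np.pi,n)]
def half(side,th,x,y,z): # x dist from hinge toward free end positive, y outward positive
    # shut position in mould frame: (66-x, side*y); rotate about hinge
    vx,vy=-x,side*y; a=-side*th
    return M(66e-3+np.cos(a)*vx-np.sin(a)*vy, np.sin(a)*vx+np.cos(a)*vy, z)
CORE=np.array([.4567,.3075])
RC=np.array([.448,-.3294]);RY=-.055
def Rr(x,y,z):
    c,s=np.cos(RY),np.sin(RY);return [RC[0]+c*x-s*y,RC[1]+s*x+c*y,z]
S35,C35=np.sin(np.radians(35)),np.cos(np.radians(35))
def P(l,r=0,a=0): # along pin axis from foot, radial
    return Rr(.035-S35*l+C35*r*np.cos(a),r*np.sin(a),.028+C35*l+S35*r*np.cos(a))
E
cat > ov.py <<'E'
from h import *; import model as m
import sys
def overlay(tag,TL=.695,TR=.82,s=4,core=True):
    out={}
    for n in("top","scene"):
        p,_=load(tag,n);I=cv2.resize(p,None,fx=s,fy=s,interpolation=cv2.INTER_CUBIC)
        def pl(X,col):
            q=proj(n,X);q=((q+.5)*s-.5).round().astype(np.int32);cv2.polylines(I,[q[:,None]],False,col,1,cv2.LINE_AA)
        pl(m.circ(m.M,.020,.024),(0,255,0));pl(m.circ(m.M,.026,.024),(0,255,0))
        pl([m.M(x,y,.012) for x,y in((.11,.065),(.11,-.065),(-.11,-.065),(-.11,.065),(.11,.065))],(255,255,0))
        for sd,th,z in((1,TL,.104),(-1,TR,.074)):
            for h in(.018,.009): pl([m.half(sd,th,.144+a*h,b*h,z) for a,b in((1,1),(1,-1),(-1,-1),(-1,1),(1,1))],(0,0,255))
            pl([m.half(sd,th,a,b,.104) for a,b in((.006,0),(.006,.044),(.126,.044),(.126,0))],(0,0,255))
        cf=lambda x,y,z:[m.CORE[0]+x,m.CORE[1]+y,z]
        if core: pl(m.circ(cf,.018,.12),(255,0,0));pl(m.circ(cf,.018,.0),(255,0,0))
        pl([m.Rr(x,y,.012) for x,y in((.065,.04),(.065,-.04),(-.065,-.04),(-.065,.04),(.065,.04))],(255,255,0))
        for l,r in((0,.007),(.085,.007),(.085,.014),(.125,.014)): pl([m.P(l,r,a) for a in np.linspace(0,6.283,30)],(0,255,0))
        out[n]=I
    return out
E
python3 - <<'E'
from ov import *
o=overlay("0")
cv2.imwrite("pics/o1.png",o["top"][150*4:290*4,270*4:470*4]);cv2.imwrite("pics/o2.png",o["scene"][110*4:260*4,180*4:360*4])
cv2.imwrite("pics/o3.png",np.hstack([o["top"][215*4:280*4,160*4:250*4],o["scene"][175*4:240*4,400*4:490*4]]))
E
```

```text
(no output)
```

View pics/o1.png

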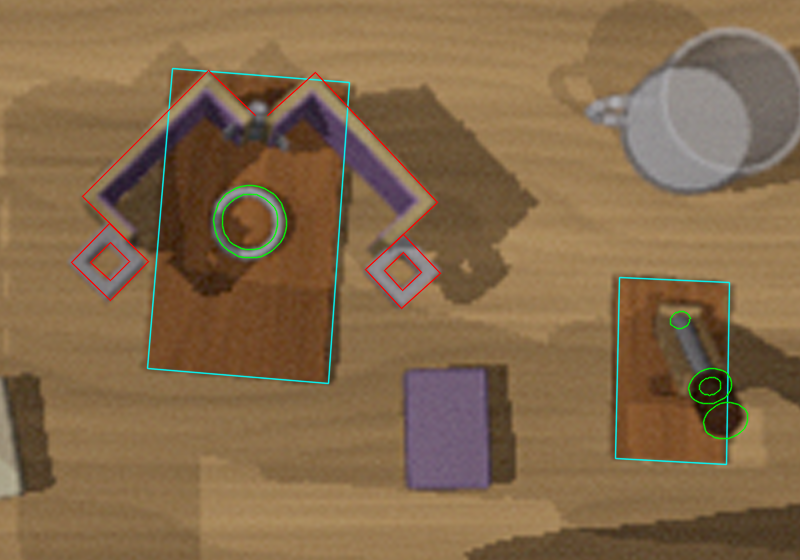

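View pics/o2.png

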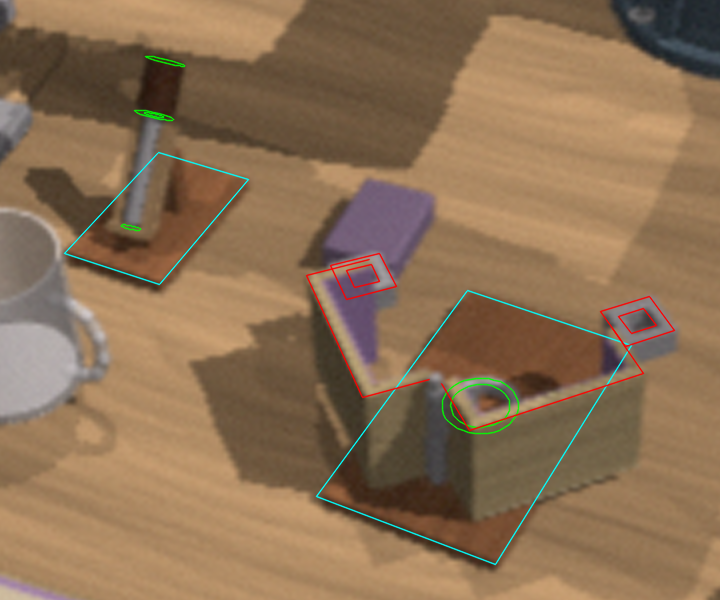

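View pics/o3.png

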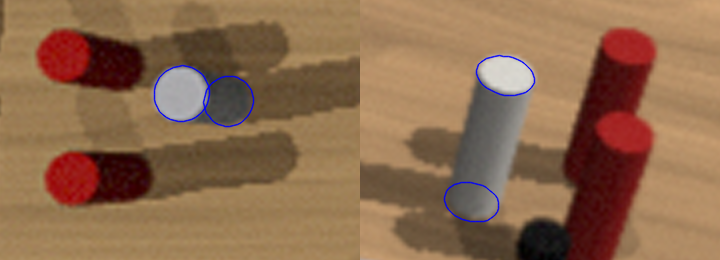

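Run:
```python
from ov import *
o=overlay("0",s=12)
a=o["top"][222*12:262*12,428*12:462*12];b=o["scene"][118*12:170*12,200*12:230*12]
b=cv2.resize(b,None,fx=480/b.shape[0],fy=480/b.shape[0])
cv2.imwrite("pics/o4.png",np.hstack([a,b]) if a.shape[0]==b.shape[0] else a)
p,W=load("0","top"); ps,Ws=load("0","scene")
for nm,I,w,r in(("top",p,W,(430,220,465,265)),("scene",ps,Ws,(205,118,230,165))):
    x0,y0,x1,y1=r;q=w[y0:y1,x0:x1].reshape(-1,3);col=I[y0:y1,x0:x1].reshape(-1,3).astype(int)
    m=(col.sum(1)<140)&(q[:,2]>.09);t=q[m]
    for k in range(90,140,8):
        s=t[(t[:,2]>k/1e3)&(t[:,2]<(k+8)/1e3)]
        if len(s)>3: print(nm,k,len(s),s.mean(0).round(4),s[:,1].min().round(4),s[:,1].max().round(4))
```

```text
top 106 18 [ 0.4375 -0.3226  0.1102] -0.3392 -0.3143
top 114 25 [ 0.4324 -0.322   0.1172] -0.3359 -0.3136
top 122 47 [ 0.4182 -0.323   0.1269] -0.3363 -0.3133
top 130 51 [ 0.4185 -0.325   0.1341] -0.3351 -0.314
scene 98 5 [ 0.4358 -0.32    0.1037] -0.3345 -0.3143
scene 106 27 [ 0.437  -0.322   0.1108] -0.3371 -0.311
scene 114 32 [ 0.4333 -0.3239  0.1181] -0.3381 -0.313
scene 122 32 [ 0.4258 -0.3228  0.1257] -0.3388 -0.3133
scene 130 29 [ 0.424  -0.3234  0.1342] -0.3355 -0.3111
scene 138 4 [ 0.4249 -0.3256  0.1395] -0.3294 -0.3222
```

View pics/o4.png

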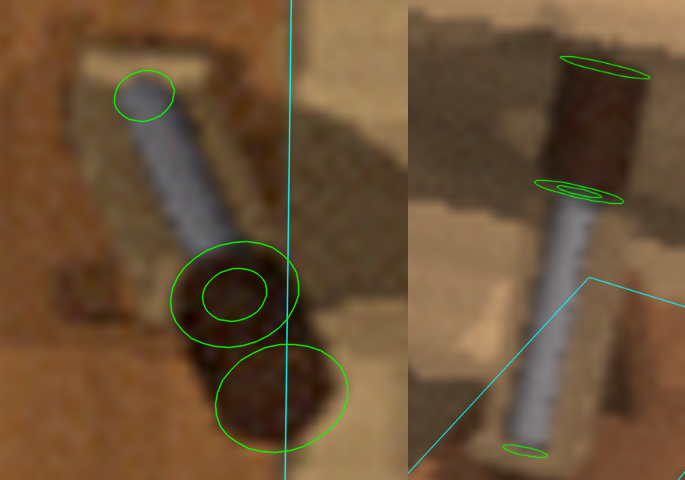

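```bash
sed -i 's/^RC=.*;RY/RC=np.array([.4468,-.327]);RY/' model.py
cat > mv.py <<'E'
import numpy as np
from bench import ctrl
from scipy.spatial.transform import Rotation as Ro
def state():
    o=ctrl.get_obs();q=o["eef_rot"];return np.array(o["eef_pos"]),Ro.from_quat([q[1],q[2],q[3],q[0]]),o
def tool(xd,yd):
    x=np.array(xd,float);x/=np.linalg.norm(x);y=np.array(yd,float);y-=x*(x@y);y/=np.linalg.norm(y)
    return Ro.from_matrix(np.c_[x,y,np.cross(x,y)])
def down(ang): return tool([0,0,-1],[np.cos(ang),np.sin(ang),0])
def plan(wps,claw,step=.055,rstep=.17):
    p,R,o=state();print("at",p.round(4),"t",round(o["time_s"],2),"open",round(float(o["opening"]),3),"F",np.round(o["wrist_force"],1),"q",np.round(o["q"],2))
    print("toolaxes x",R.as_matrix()[:,0].round(3),"y",R.as_matrix()[:,1].round(3))
    for tp,tR in wps:
        tp=np.array(tp,float);rv=(R.inv()*tR).as_rotvec()
        n=max(1,int(np.ceil(max(np.linalg.norm(tp-p)/step,np.linalg.norm(rv)/rstep))))
        rows=[]
        for k in range(n):
            d=R.inv().apply((tp-p)/(n-k))*100
            r=(R.inv()*tR).as_rotvec()/(n-k)
            d=d.round(2);r=r.round(3)
            rows.append(f"{claw} "+" ".join(f"{v:g}" for v in np.r_[d,r]))
            p=p+R.apply(d/100);R=R*Ro.from_rotvec(r)
        print(n,"; ".join(rows))
E
python3 - <<'E'
from mv import *; from h import *
import model as m
print([ray("top",*cpx(x,y,150,150),z).round(3).tolist() for x,y,z in((103,315,.12),(112,438,.12),(143,77,.17),(313,97,.08))])
p,R,o=state();print(R.as_matrix().round(3))
# core grasp: TCP z .084
h=m.CORE
a=m.MY
for ang in (np.pi/2,-np.pi/2):
    D=down(ang); print(ang,(R.inv()*D).as_rotvec())
E
```

```text
[[0.482, 0.386, 0.12], [0.402, 0.377, 0.12], [0.629, 0.349, 0.17], [0.634, 0.261, 0.08]]
[[ 0.     0.243 -0.97 ]
 [-0.    -0.97  -0.243]
 [-1.     0.     0.   ]]
1.5707963267948966 [-2.89578152e+00  5.47664504e-05 -3.62863546e-06]
-1.5707963267948966 [ 2.45811129e-01 -2.49352093e-06 -3.76343371e-05]
```

Run:
```python
from mv import *; import model as m
plan([((.40,-.30,.26),down(-.9)),((.44,0,.26),down(-.4)),((*m.CORE,.2),down(0))],1,.06)
```

```text
at [ 0.1399 -0.5577  0.2053] t 1.0 open 1.004 F [ 0.3 -0.8 -0.2] q [-1.53  0.18  1.61  0.    1.35 -0.21]
toolaxes x [ 0. -0. -1.] y [ 0.243 -0.97   0.   ]
7 1 -0.78 -2.67 -4.5 -0.061 0 -0; 1 -0.78 -2.39 -4.65 -0.061 0 -0; 1 -0.78 -2.1 -4.79 -0.061 0 -0; 1 -0.78 -1.8 -4.91 -0.06 0 -0; 1 -0.78 -1.51 -5.01 -0.061 0 -0; 1 -0.79 -1.2 -5.09 -0.06 0 -0; 1 -0.78 -0.88 -5.16 -0.061 0 -0
6 1 -0 -3.5 -3.63 -0.083 0 -0; 1 -0 -3.19 -3.91 -0.083 0 -0; 1 -0 -2.86 -4.16 -0.083 0 -0; 1 -0 -2.5 -4.38 -0.084 0 -0; 1 -0 -2.12 -4.57 -0.083 0 -0; 1 -0 -1.74 -4.74 -0.084 0 -0
6 1 1 -1.74 -4.83 -0.067 0 -0; 1 1 -1.41 -4.93 -0.067 0 -0; 1 1 -1.08 -5.02 -0.066 0 -0; 1 1 -0.74 -5.08 -0.067 0 -0; 1 1 -0.41 -5.12 -0.066 0 -0; 1 1 -0.06 -5.13 -0.067 0 -0
```

```bash
python3 -m creep '1 -0.8 -2.7 -4.5 -0.06 0 0; 1 -0.8 -2.4 -4.6 -0.06 0 0; 1 -0.8 -2.1 -4.8 -0.06 0 0; 1 -0.8 -1.8 -4.9 -0.06 0 0; 1 -0.8 -1.5 -5 -0.06 0 0; 1 -0.8 -1.2 -5.1 -0.06 0 0; 1 -0.8 -0.9 -5.2 -0.06 0 0'
python3 -m creep '1 0 -3.5 -3.6 -0.08 0 0; 1 0 -3.2 -3.9 -0.08 0 0; 1 0 -2.9 -4.2 -0.08 0 0; 1 0 -2.5 -4.4 -0.08 0 0; 1 0 -2.1 -4.6 -0.08 0 0; 1 0 -1.7 -4.7 -0.08 0 0'
python3 - <<'E'
from mv import *; import model as m
plan([((*m.CORE,.2),down(0))],1,.06)
E
```

```text
time_s: 1.88
eef_pos: [0.4042, -0.2942, 0.2629]
eef_rot: [0.234, 0.668, 0.232, -0.667]
wrist_force: [0.5, -1.3, -0.2]
opening: 1.002
time_s: 2.62
eef_pos: [0.4471, 0.015, 0.2643]
eef_rot: [0.392, 0.591, 0.387, -0.589]
wrist_force: [-0.0, -0.3, -0.2]
opening: 0.998
at [0.4471 0.015  0.2643] t 2.62 open 0.998 F [-0.  -0.3 -0.2] q [-0.23 -0.17  1.84 -0.    1.46  0.17]
toolaxes x [ 0.007 -0.004 -1.   ] y [ 0.92  -0.392  0.008]
5 1 1.27 -2.13 -5.46 -0.081 0 -0.002; 1 1.27 -1.68 -5.61 -0.081 0.001 -0.001; 1 1.28 -1.21 -5.73 -0.08 0 -0.002; 1 1.28 -0.75 -5.8 -0.081 0.001 -0.001; 1 1.28 -0.28 -5.84 -0.08 0 -0.002
```

```bash
python3 -m creep '1 1.3 -2.1 -5.5 -0.08 0 0; 1 1.3 -1.7 -5.6 -0.08 0 0; 1 1.3 -1.2 -5.7 -0.08 0 0; 1 1.3 -0.7 -5.8 -0.08 0 0; 1 1.3 -0.3 -5.8 -0.08 0 0; 1 0 0 0 0 0 0'
python3 - <<'E'
from mv import *; import model as m
plan([((*m.CORE,.2),down(0)),((*m.CORE,.12),down(0)),((*m.CORE,.084),down(0))],1,.06)
E
```

```text
time_s: 3.38
eef_pos: [0.4563, 0.3195, 0.1978]
eef_rot: [0.508, 0.498, 0.5, -0.494]
wrist_force: [0.3, -0.4, 0.1]
opening: 1.001
at [0.4563 0.3195 0.1978] t 3.38 open 1.001 F [ 0.3 -0.4  0.1] q [ 0.4   0.14  1.67 -0.01  1.32  0.39]
toolaxes x [ 0.013 -0.004 -1.   ] y [1.    0.015 0.013]
1 1 -0.22 0.03 1.2 0.015 0.004 -0.013
2 1 4 -0 0 0 -0 -0; 1 4.01 -0 0 0 -0 -0
1 1 3.6 -0.01 0 0 -0 -0
```

```bash
python3 -m creep '1 0 0 1.2 0.015 0.004 -0.013; 1 0 0 0 0 0 0'
python3 - <<'E'
from mv import *; import model as m; from h import *
shot("1","top");shot("1","scene")
p,_=load("1","top");q,_=load("1","scene")
crop(p,150,180,290,290,4,"pics/d1.png");crop(q,380,100,500,240,4,"pics/d2.png")
plan([((*m.CORE,.12),down(0)),((*m.CORE,.084),down(0))],1,.06)
E
```

```text
time_s: 3.62
eef_pos: [0.4565, 0.3057, 0.198]
eef_rot: [-0.5, -0.5, -0.5, 0.501]
wrist_force: [-0.2, 1.0, 0.1]
opening: 1.0
at [0.4568 0.3062 0.1984] t 3.73 open 0.998 F [0.2 0.4 0. ] q [ 0.37  0.13  1.68 -0.    1.33  0.38]
toolaxes x [ 0.  0. -1.] y [ 1.    -0.001  0.   ]
2 1 3.92 -0 -0.06 -0.001 -0 -0; 1 3.92 -0.01 -0.07 -0 -0 -0
1 1 3.6 -0 0 -0 -0 -0
```

View pics/d2.png

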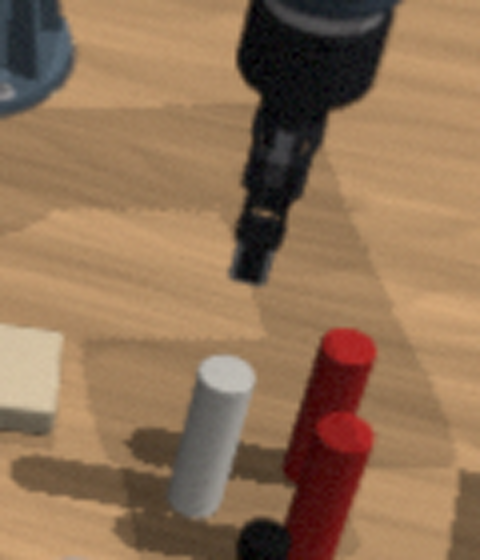

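```bash
python3 -m creep '1 3.9 0 -0.1 0 0 0; 1 3.9 0 0 0 0 0; 1 1.8 0 0 0 0 0; 1 1.8 0 0 0 0 0; 1 0 0 0 0 0 0'
python3 - <<'E'
from mv import *; import model as m; from h import *
shot("2","top");shot("2","scene")
p,_=load("2","top");q,_=load("2","scene")
a=p[180:290,150:290];b=q[120:230,380:520]
cv2.imwrite("pics/d3.png",cv2.resize(np.hstack([a,b]),None,fx=2.8,fy=2.8,interpolation=2))
plan([((*m.CORE,.084),down(0))],1,.06)
E
```

```text
time_s: 4.35
eef_pos: [0.4611, 0.3038, 0.0849]
eef_rot: [0.499, 0.505, 0.496, -0.5]
wrist_force: [0.4, 0.2, 0.1]
opening: 1.0
at [0.4626 0.3046 0.0868] t 4.45 open 1.004 F [0.8 0.7 0.3] q [ 0.37  0.26  1.77 -0.    1.1   0.38]
toolaxes x [ 0.011  0.004 -1.   ] y [ 1.    -0.01   0.011]
1 1 0.28 -0.59 -0.28 -0.01 -0.004 -0.011
```

View pics/d3.png

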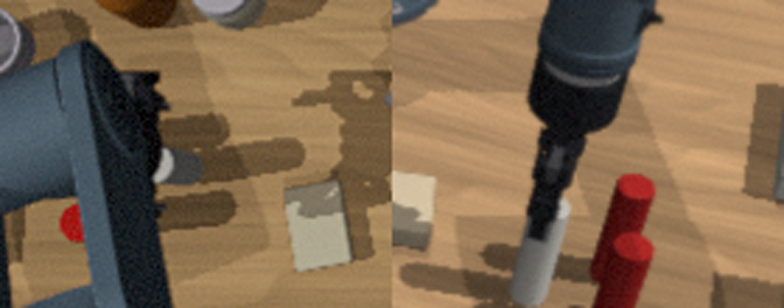

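```bash
python3 -m creep '1 0.2 -0.6 -0.3 -0.01 -0.004 -0.011; 1 0 0 0 0 0 0; 1 0 0 0 0 0 0'
python3 - <<'E'
from mv import *; import model as m
plan([((*m.CORE,.084),down(0))],1,.06)
E
```

```text
time_s: 4.82
eef_pos: [0.4578, 0.3088, 0.0872]
eef_rot: [0.501, 0.501, 0.5, -0.498]
wrist_force: [-0.2, -0.4, 0.1]
opening: 1.005
at [0.4578 0.3088 0.0872] t 4.83 open 1.005 F [-0.2 -0.4  0.1] q [0.38 0.26 1.76 0.   1.11 0.38]
toolaxes x [ 0.003  0.002 -1.   ] y [1.    0.001 0.003]
1 1 0.32 -0.11 0.13 0.001 -0.002 -0.003
```

Good enough; close.

```bash
python3 -m creep '1 0.3 -0.1 0.1 0 0 0; 0 0 0 0 0 0 0; 0 0 0 0 0 0 0; 0 0 0 0 0 0 0; 0 0 0 0 0 0 0; 0 0 0 0 0 0 0'
python3 - <<'E'
from mv import *; import model as m
plan([((*m.CORE,.084),down(0))],0,.06)
E
```

```text
time_s: 5.58
eef_pos: [0.4572, 0.3079, 0.0847]
eef_rot: [0.501, 0.501, 0.5, -0.498]
wrist_force: [0.6, -0.2, 0.1]
opening: 0.385
at [0.4572 0.3079 0.0847] t 5.58 open 0.385 F [ 0.6 -0.2  0.1] q [0.38 0.27 1.77 0.   1.1  0.38]
toolaxes x [ 0.004  0.002 -1.   ] y [1.    0.002 0.004]
1 0 0.07 -0.05 0.04 0.002 -0.002 -0.004
```

```bash
python3 -m creep '0 -2 0 0 0 0 0; 0 -5 0 0 0 0 0; 0 -5 0 0 0 0 0; 0 -4 0 0 0 0 0'
python3 - <<'E'
from mv import *; import model as m
plan([((*m.MC,.24),down(m.MY))],0,.05)
E
```

```text
time_s: 6.08
eef_pos: [0.4529, 0.306, 0.243]
eef_rot: [-0.499, -0.497, -0.502, 0.502]
wrist_force: [0.3, -0.1, -1.1]
opening: 0.384
at [0.4529 0.306  0.243 ] t 6.08 open 0.384 F [ 0.3 -0.1 -1.1] q [0.38 0.09 1.63 0.   1.43 0.38]
toolaxes x [-0.008 -0.003 -1.   ] y [ 1.     0.001 -0.008]
7 0 0.04 1.45 4.75 0.012 0 0.001; 0 0.05 1.5 4.73 0.012 0.001 0.001; 0 0.04 1.56 4.72 0.012 0 0.001; 0 0.05 1.61 4.7 0.012 0.001 0.001; 0 0.04 1.67 4.68 0.012 0 0.001; 0 0.04 1.73 4.65 0.012 0.001 0.001; 0 0.04 1.78 4.63 0.012 0 0.002
```

```bash
python3 -m creep '0 0 1.4 4.7 0.012 0 0.001; 0 0 1.5 4.7 0.012 0 0.001; 0 0 1.6 4.7 0.012 0 0.001; 0 0 1.6 4.7 0.012 0 0.001; 0 0 1.7 4.7 0.012 0 0.001; 0 0 1.7 4.6 0.012 0 0.001; 0 0 1.7 4 0.012 0 0.001; 0 0 0 0 0 0 0'
python3 - <<'E'
from mv import *; import model as m
plan([((*m.MC,.24),down(m.MY))],0,.05)
E
```

```text
time_s: 7.08
eef_pos: [0.5576, -0.0272, 0.246]
eef_rot: [0.48, 0.522, 0.478, -0.519]
wrist_force: [-0.3, 1.0, -1.7]
opening: 0.39
at [ 0.5576 -0.0272  0.246 ] t 7.08 open 0.39 F [-0.3  1.  -1.7] q [-0.26  0.11  1.61  0.    1.42 -0.18]
toolaxes x [ 0.005  0.    -1.   ] y [ 0.997 -0.082  0.005]
1 0 0.6 -0.32 -0.04 0.001 -0 -0.005
```

```bash
python3 -m creep '0 0.6 -0.3 0 0 0 -0.005; 0 4 0 0 0 0 0; 0 4 0 0 0 0 0; 0 3 0 0 0 0 0; 0 0 0 0 0 0 0; 0 0 0 0 0 0 0'
python3 - <<'E'
from mv import *; import model as m; from h import *
plan([((*m.MC,.13),down(m.MY))],0,.05)
shot("3","top");shot("3","scene")
p,_=load("3","top");q,_=load("3","scene")
a=p[150:260,270:400];b=q[110:260,230:370]
cv2.imwrite("pics/e1.png",cv2.resize(a,None,fx=5,fy=5,interpolation=2));cv2.imwrite("pics/e2.png",cv2.resize(b,None,fx=4,fy=4,interpolation=2))
E
```

```text
time_s: 7.82
eef_pos: [0.5519, -0.02, 0.1265]
eef_rot: [0.48, 0.519, 0.482, -0.518]
wrist_force: [0.1, 0.0, -1.1]
opening: 0.384
at [ 0.5519 -0.02    0.1265] t 7.83 open 0.384 F [ 0.1  0.  -1.1] q [-0.25  0.22  1.73  0.    1.19 -0.18]
toolaxes x [-0.002  0.002 -1.   ] y [ 0.997 -0.075 -0.002]
1 0 -0.35 0.3 0.63 0.008 -0.002 0.002
```

View pics/e1.png

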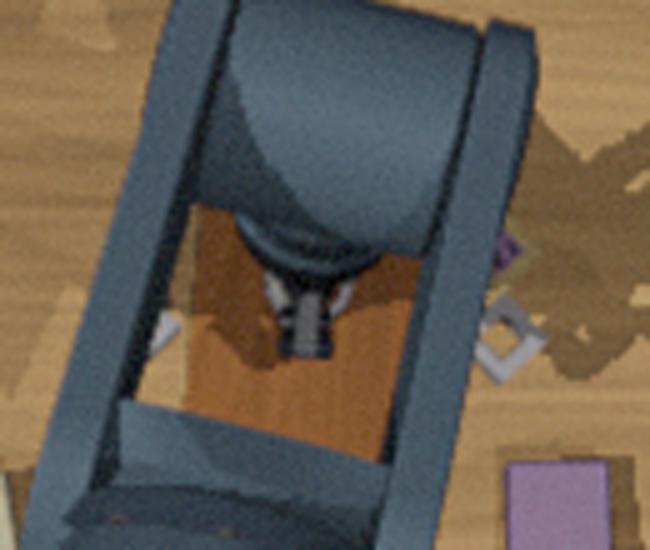

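View pics/e2.png

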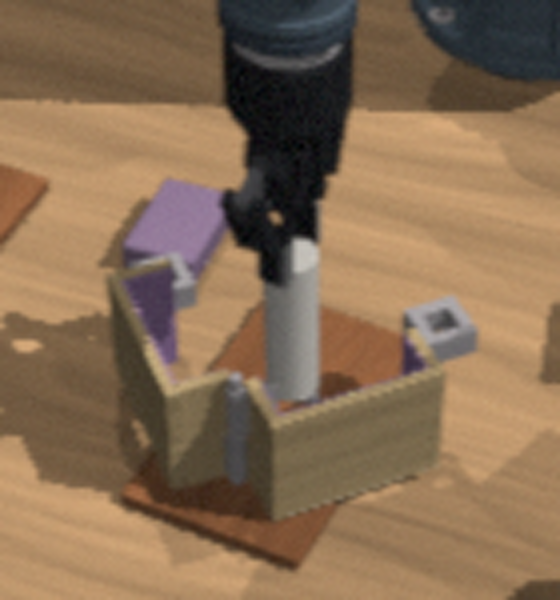

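```bash
python3 -m creep '0 -0.3 0.3 0.6 0.008 -0.002 0.002; 0 0 0 0 0 0 0'
python3 - <<'E'
from mv import *
for i in range(3): print(state()[0].round(4))
import model as m
plan([((*m.MC,.125),down(m.MY))],0,.05)
E
```

```text
time_s: 8.18
eef_pos: [0.5564, -0.0272, 0.1324]
eef_rot: [0.48, 0.521, 0.477, -0.52]
wrist_force: [0.7, 0.3, -0.5]
opening: 0.385
[ 0.5564 -0.0272  0.1324]
[ 0.5564 -0.0272  0.1324]
[ 0.5564 -0.0272  0.1324]
at [ 0.5564 -0.0272  0.1324] t 8.18 open 0.385 F [ 0.7  0.3 -0.5] q [-0.26  0.21  1.72 -0.    1.2  -0.18]
toolaxes x [ 0.005 -0.001 -1.   ] y [ 0.996 -0.084  0.005]
1 0 0.74 -0.2 -0.06 -0.001 0.001 -0.005
```

```bash
python3 -m creep '0 0.6 -0.2 -0.1 0 0 -0.005; 0 0 0 0 0 0 0'
cat > corecheck.py <<'E'
from mv import *; import model as m; from h import *
import sys
tag=sys.argv[1]; h=float(sys.argv[2])
p0,R,o=state();p,_=shot(tag,"scene");pt,_=shot(tag,"top")
print(p0.round(4))
s=8
def draw(p,n,x0,y0,x1,y1):
    I=cv2.resize(p,None,fx=s,fy=s,interpolation=2)
    ax=R.as_matrix()[:,0]
    def pl(X,c):
        q=((proj(n,X)+.5)*s-.5).round().astype(np.int32);cv2.polylines(I,[q[:,None]],True,c,1,cv2.LINE_AA)
    for d,c in((h,(0,0,255)),(h-.12,(0,0,255))):
        b=p0+ax*d;pl([b+[.018*np.cos(a),.018*np.sin(a),0] for a in np.linspace(0,6.28,40)],c)
    pl(m.circ(m.M,.02,.024),(0,255,0));pl(m.circ(m.M,.026,.024),(0,255,0));pl(m.circ(m.M,.026,.012),(0,255,0))
    return I[y0*s:y1*s,x0*s:x1*s]
cv2.imwrite(f"pics/cc{tag}.png",draw(p,"scene",260,160,340,230))
E
python3 corecheck.py 4 .0847
```

```text
time_s: 8.43
eef_pos: [0.5547, -0.0264, 0.1266]
eef_rot: [-0.479, -0.521, -0.478, 0.521]
wrist_force: [-0.1, 0.0, -0.7]
opening: 0.381
[ 0.5547 -0.0264  0.1266]
```

View pics/cc4.png

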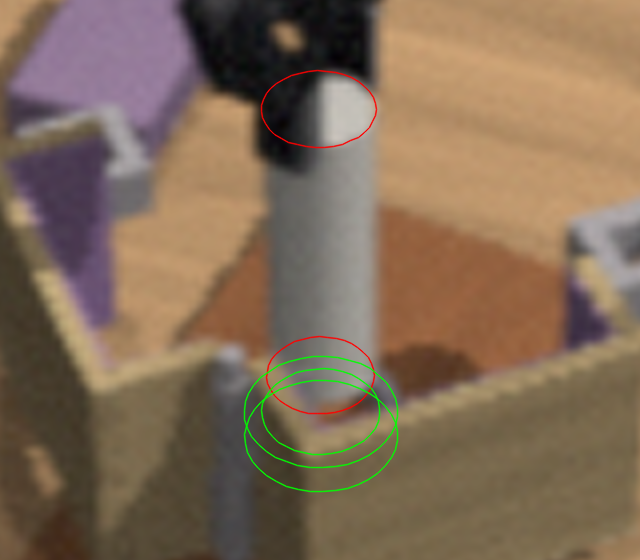

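```bash
python3 -m creep '0 0.8 0 0 0 0 0; 0 0.5 0 0 0 0 0; 0 0 0 0 0 0 0'
python3 - <<'E'
from mv import *
import model as m
plan([((*m.MC,.105),down(m.MY))],0,.05)
E
```

```text
time_s: 8.9
eef_pos: [0.5548, -0.0264, 0.1127]
eef_rot: [-0.479, -0.52, -0.478, 0.521]
wrist_force: [-0.4, -0.2, -1.7]
opening: 0.385
at [ 0.5548 -0.0264  0.1127] t 8.9 open 0.385 F [-0.4 -0.2 -1.7] q [-0.26  0.24  1.74 -0.    1.16 -0.18]
toolaxes x [ 0.001 -0.001 -1.   ] y [ 0.996 -0.084  0.001]
1 0 0.77 -0.03 0.02 -0.001 0.001 -0.001
```

Foot is at about 28 mm; now into the ring.

```bash
python3 -m creep '0 0.3 0 0 0 0 0; 0 0.3 0 0 0 0 0; 0 0.2 0 0 0 0 0; 0 0 0 0 0 0 0'
python3 - <<'E'
from mv import *
import model as m
plan([((*m.MC,.098),down(m.MY))],0,.05)
E
```

```text
time_s: 9.4
eef_pos: [0.5549, -0.0264, 0.1041]
eef_rot: [-0.479, -0.521, -0.478, 0.521]
wrist_force: [0.4, 1.0, -0.9]
opening: 0.386
at [ 0.5549 -0.0264  0.1041] t 9.4 open 0.386 F [ 0.4  1.  -0.9] q [-0.26  0.25  1.74 -0.    1.15 -0.18]
toolaxes x [ 0.001 -0.001 -1.   ] y [ 0.996 -0.084  0.001]
1 0 0.61 -0.04 0.02 -0.001 0.001 -0.001
```

```bash
python3 -m creep '0 0.3 0 0 0 0 0; 0 0.25 0 0 0 0 0; 0 0 0 0 0 0 0'
python3 -m creep '0 0.1 0 0 0 0 0; 0 0 0 0 0 0 0'
python3 -m creep '0 0.1 0 0 0 0 0; 0 0 0 0 0 0 0'
```

```text
time_s: 9.78
eef_pos: [0.555, -0.0264, 0.0984]
eef_rot: [-0.479, -0.521, -0.478, 0.521]
wrist_force: [0.2, -0.2, -1.0]
opening: 0.388
time_s: 10.02
eef_pos: [0.5551, -0.0264, 0.0974]
eef_rot: [-0.479, -0.521, -0.478, 0.521]
wrist_force: [-0.7, 0.3, -1.2]
opening: 0.387
time_s: 10.28
eef_pos: [0.5554, -0.0265, 0.0968]
eef_rot: [0.479, 0.521, 0.478, -0.52]
wrist_force: [-0.2, -0.7, -0.6]
opening: 0.388
```

```bash
python3 -m creep '0 0.1 0 0 0 0 0; 0 0 0 0 0 0 0'
python3 -m creep '0 0.1 0 0 0 0 0; 0 0 0 0 0 0 0'
```

```text
time_s: 10.52
eef_pos: [0.5559, -0.0267, 0.0969]
eef_rot: [0.48, 0.521, 0.477, -0.52]
wrist_force: [0.5, -1.7, -1.2]
opening: 0.386
time_s: 10.78
eef_pos: [0.5561, -0.0268, 0.0968]
eef_rot: [0.48, 0.521, 0.477, -0.52]
wrist_force: [-0.8, -0.4, 0.3]
opening: 0.389
```

```bash
python3 -m creep '0.5 0 0 0 0 0 0; 0.6 0 0 0 0 0 0; 0.65 0 0 0 0 0 0; 0.65 0 0 0 0 0 0'
python3 - <<'E'
from mv import *
import model as m
plan([((*m.MC,.16),down(m.MY))],0.65,.05)
E
```

```text
time_s: 11.28
eef_pos: [0.5561, -0.0268, 0.0961]
eef_rot: [0.48, 0.521, 0.477, -0.52]
wrist_force: [0.2, -0.2, 0.8]
opening: 0.65
at [ 0.5561 -0.0268  0.0961] t 11.28 open 0.65 F [ 0.2 -0.2  0.8] q [-0.26  0.26  1.75 -0.    1.13 -0.18]
toolaxes x [ 0.003 -0.002 -1.   ] y [ 0.996 -0.084  0.003]
2 0.65 -3.19 -0.07 -0 -0.001 0.001 -0.002; 0.65 -3.2 -0.08 -0.01 -0 0.001 -0.001
```

```bash
python3 -m creep '0.65 -3 0 0 0 0 0; 0.65 -5 0 0 0 0 0; 0.4 -4 0 0 0 0 0; 0 0 0 0 0 0 0'
python3 - <<'E'
from mv import *
import model as m; from h import *
shot("5","top");p,_=shot("5","scene");crop(p,240,100,360,250,4,"pics/f1.png")
A=m.half(1,.695,.10,.044+.045,.22)
plan([(A,down(m.MY)),((A[0],A[1],.078),down(m.MY))],0,.055)
E
```

```text
time_s: 11.78
eef_pos: [0.5551, -0.0264, 0.2185]
eef_rot: [-0.479, -0.521, -0.478, 0.521]
wrist_force: [0.6, -0.2, -0.3]
opening: 0.235
at [ 0.5529 -0.0259  0.2146] t 11.88 open 0.054 F [-1.1  0.1  0. ] q [-0.26  0.13  1.65 -0.    1.37 -0.18]
toolaxes x [-0.005  0.    -1.   ] y [ 0.996 -0.084 -0.005]
3 0 -0.19 1.59 -4.4 -0 0 0.002; 0 -0.19 1.59 -4.4 -0.001 0 0.002; 0 -0.18 1.59 -4.39 -0 0 0.001
3 0 4.73 0 -0 -0 0 0; 0 4.74 0 -0 -0 0 0; 0 4.73 0.01 -0.01 -0 0 0
```

View pics/f1.png

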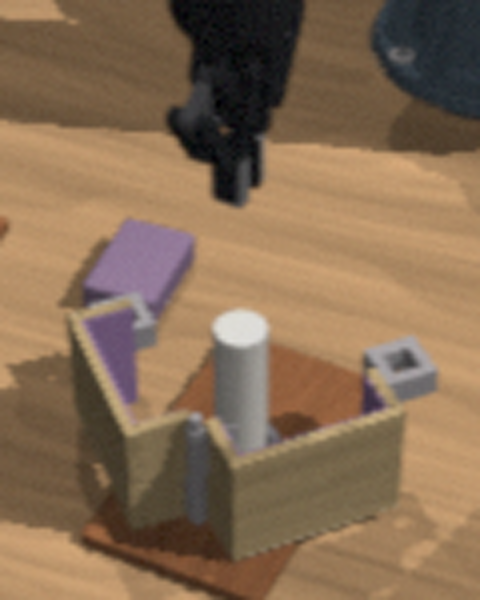

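```bash
python3 -m creep '0 -0.2 1.6 -4.4 0 0 0.002; 0 -0.2 1.6 -4.4 0 0 0.002; 0 -0.2 1.6 -4.4 0 0 0.001; 0 0 0 0 0 0 0'
python3 - <<'E'
from mv import *
import model as m
A=m.half(1,.695,.10,.044+.045,.078)
plan([(A,down(m.MY))],0,.055)
E
```

```text
time_s: 12.38
eef_pos: [0.6095, 0.1043, 0.2116]
eef_rot: [-0.474, -0.518, -0.481, 0.525]
wrist_force: [0.1, -0.3, -0.2]
opening: -0.001
at [0.6095 0.1043 0.2116] t 12.38 open -0.001 F [ 0.1 -0.3 -0.2] q [-0.02  0.28  1.47  0.    1.4   0.07]
toolaxes x [-0.013  0.001 -1.   ] y [ 0.996 -0.087 -0.013]
3 0 4.45 0.13 0.08 -0.001 0 0.004; 0 4.45 0.12 0.08 -0.002 0 0.005; 0 4.46 0.09 0.08 -0.001 0.001 0.004
```

```bash
python3 -m creep '0 4.4 0.1 0 0 0 0.004; 0 4.4 0.1 0 0 0 0.004; 0 4.3 0 0 0 0 0.004; 0 0 0 0 0 0 0'
python3 - <<'E'
from mv import *
import model as m
for off in (.011,):
  w=[(m.half(1,t,.10,.044+o,.078),down(m.MY)) for t,o in((.695,.02),(.55,.018),(.4,.016),(.25,.014),(.1,.012),(0,.011))]
  for a,_ in w: print(np.round(a,4))
  plan(w,0,.055)
E
```

```text
time_s: 12.88
eef_pos: [0.6051, 0.102, 0.071]
eef_rot: [-0.475, -0.518, -0.48, 0.525]
wrist_force: [-0.3, -0.1, -0.1]
opening: 0.001
[0.594  0.0838 0.078 ]
[0.5763 0.0772 0.078 ]
[0.5596 0.0676 0.078 ]
[0.5447 0.0555 0.078 ]
[0.5321 0.0413 0.078 ]
[0.5252 0.0311 0.078 ]
at [0.6051 0.102  0.071 ] t 12.88 open 0.001 F [-0.3 -0.1 -0.1] q [-0.02  0.42  1.6  -0.    1.14  0.06]
toolaxes x [-0.011 -0.002 -1.   ] y [ 0.996 -0.087 -0.011]
1 0 -0.68 -0.96 1.91 -0.005 0.003 0.011
1 0 -0 -1.7 0.81 0 -0 -0
1 0 -0 -1.59 1.09 0 -0 -0
1 0 -0 -1.38 1.33 0 -0 -0
1 0 -0 -1.14 1.52 0 -0 -0
1 0 -0 -0.61 1.07 0 -0 -0
```

```bash
python3 -m creep '0 -0.4 -0.5 1 -0.002 0.001 0.005; 0 -0.3 -0.5 0.9 -0.002 0.001 0.005; 0 0 -0.8 0.4 0 0 0; 0 0 -0.8 0.4 0 0 0; 0 0 -0.8 0.5 0 0 0; 0 0 -0.8 0.6 0 0 0'
python3 -m creep '0 0 -0.7 0.6 0 0 0; 0 0 -0.7 0.7 0 0 0'
python3 - <<'E'
from mv import *
import model as m
w=[(m.half(1,t,.10,.044+o,.078),down(m.MY)) for t,o in((.25,.014),(.1,.012),(0,.011))]
plan(w,0,.055)
E
```

```text
time_s: 13.62
eef_pos: [0.5609, 0.0641, 0.085]
eef_rot: [0.481, 0.522, 0.476, -0.519]
wrist_force: [-0.6, -0.4, 0.7]
opening: -0.004
time_s: 13.88
eef_pos: [0.5445, 0.0517, 0.0848]
eef_rot: [0.481, 0.522, 0.476, -0.519]
wrist_force: [-0.6, -0.5, -0.2]
opening: 0.002
at [0.5445 0.0517 0.0848] t 13.88 open 0.002 F [-0.6 -0.5 -0.2] q [-0.12  0.25  1.78 -0.    1.1  -0.04]
toolaxes x [ 0.009 -0.002 -1.   ] y [ 0.996 -0.084  0.009]
1 0 0.68 -0.02 -0.38 -0.001 0.001 -0.009
1 0 0 -1.14 1.52 0 0 0
1 0 0 -0.61 1.07 0 0 0
```

Run:
```python
from h import *
shot("6","top");p,_=shot("6","scene");crop(p,240,100,390,250,4,"pics/f2.png")
```

```text
(no output)
```

View pics/f2.png

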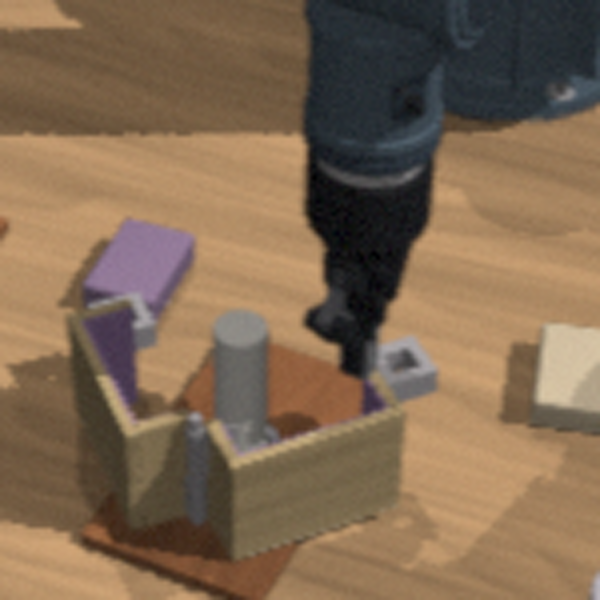

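Run:
```python
from ov import *; from mv import state
p0,R,o=state();print(p0)
for tag in("6",):
  O=overlay(tag,s=4)
  for n in("scene","top"):
    q=proj(n,[p0,p0+R.apply([-.02,0,0])]);q=((q+.5)*4-.5).astype(int)
    for a in q: cv2.circle(O[n],tuple(int(v) for v in a),4,(255,0,255),2)
cv2.imwrite("pics/g1.png",O["scene"][400:1000,960:1560]);cv2.imwrite("pics/g2.png",O["top"][560:1000,1040:1640])
```

```text
[0.54415506 0.05145685 0.08463587]
```

View pics/g1.png

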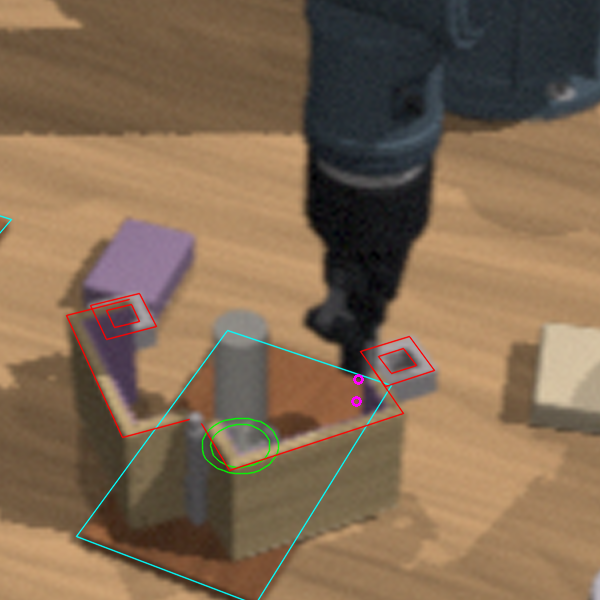

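View pics/g2.png

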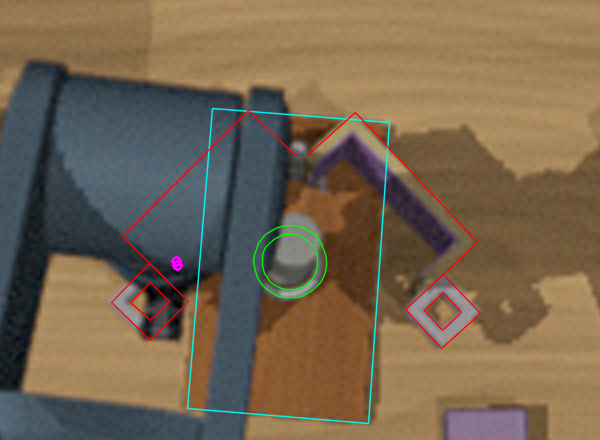

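Run:
```python
from h import *
p,W=load("6","scene")
for v in range(176,200,2): print(v,[ (W[v,u].round(3).tolist(),int(p[v,u].sum())) for u in (326,329)])
print(proj("scene",[[.5445,.0517,.085]]))
```

```text
176 [([0.584, 0.054, 0.204], 107), ([0.561, 0.054, 0.184], 47)]
178 [([0.587, 0.055, 0.2], 170), ([0.561, 0.054, 0.177], 52)]
180 [([0.598, 0.059, 0.204], 106), ([0.553, 0.052, 0.163], 60)]
182 [([0.602, 0.06, 0.202], 74), ([0.582, 0.061, 0.185], 84)]
184 [([0.597, 0.059, 0.191], 69), ([0.58, 0.061, 0.176], 88)]
186 [([0.571, 0.051, 0.159], 66), ([nan, nan, nan], 85)]
188 [([0.556, 0.046, 0.137], 53), ([0.555, 0.054, 0.138], 70)]
190 [([0.554, 0.046, 0.128], 54), ([0.555, 0.054, 0.131], 73)]
192 [([0.555, 0.046, 0.121], 88), ([0.557, 0.055, 0.126], 58)]
194 [([0.454, 0.015, 0.011], 297), ([0.551, 0.053, 0.114], 180)]
196 [([0.463, 0.017, 0.012], 310), ([0.465, 0.027, 0.017], 287)]
198 [([0.473, 0.021, 0.015], 304), ([0.474, 0.03, 0.019], 303)]
[[328.89769669 200.01896192]]
```

Run:
```python
from h import *
p,W=load("5","scene")
# gripper above ring, TCP at .5529,-.0259,.2146
crop(p,270,110,330,160,12,"pics/g3.png")
print(proj("scene",[[.554,-.026,.2165]]))
for v in range(136,154,2): print(v,[ (W[v,u].round(3).tolist(),int(p[v,u].sum())) for u in (296,299)])
```

```text
[[299.43250958 156.26025301]]
136 [([0.592, -0.019, 0.308], 66), ([0.572, -0.019, 0.293], 29)]
138 [([0.593, -0.018, 0.303], 77), ([0.575, -0.018, 0.29], 50)]
140 [([0.592, -0.019, 0.296], 88), ([0.568, -0.021, 0.278], 107)]
142 [([0.594, -0.018, 0.292], 65), ([0.569, -0.021, 0.273], 149)]
144 [([0.576, -0.026, 0.27], 66), ([0.572, -0.019, 0.27], 149)]
146 [([0.573, -0.027, 0.262], 52), ([0.566, -0.022, 0.258], 146)]
148 [([0.571, -0.028, 0.255], 57), ([0.57, -0.02, 0.256], 158)]
150 [([0.566, -0.03, 0.244], 198), ([0.569, -0.021, 0.249], 177)]
152 [([0.303, -0.139, 0.003], 429), ([0.293, -0.133, -0.003], 400)]
```

View pics/g3.png

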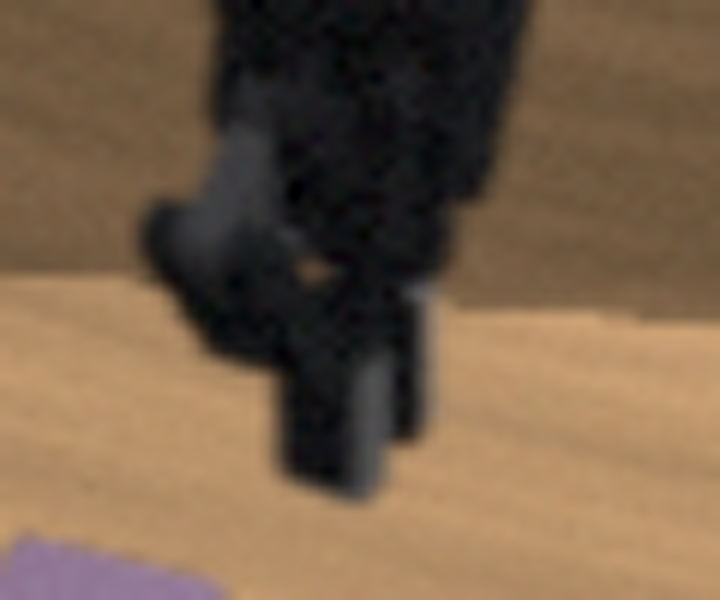

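Run:
```python
from h import *
for tag,box in(("4",(285,150,312,185)),("5",(280,130,312,156)),("6",(315,175,340,198))):
    p,W=load(tag,"scene");x0,y0,x1,y1=box
    q=W[y0:y1,x0:x1].reshape(-1,3);c=p[y0:y1,x0:x1].reshape(-1,3).astype(int).sum(1)
    t=q[(c<110)&(q[:,2]>.08)];k=np.argsort(t[:,2])[:12];print(tag,t[k].round(3).tolist())
p,W=load("6","top")
```

```text
4 [[0.539, -0.031, 0.164], [0.585, -0.023, 0.166], [0.536, -0.021, 0.166], [0.538, -0.026, 0.166], [0.581, -0.033, 0.166], [0.54, -0.017, 0.166], [0.538, -0.023, 0.167], [0.538, -0.031, 0.167], [0.588, -0.025, 0.167], [0.537, -0.018, 0.167], [0.586, -0.03, 0.168], [0.586, -0.028, 0.168]]
5 [[0.549, -0.019, 0.25], [0.569, -0.031, 0.252], [0.572, -0.033, 0.254], [0.574, -0.029, 0.254], [0.572, -0.022, 0.254], [0.571, -0.028, 0.255], [0.551, -0.018, 0.255], [0.571, -0.023, 0.256], [0.575, -0.023, 0.256], [0.577, -0.025, 0.257], [0.572, -0.03, 0.257], [0.547, -0.019, 0.258]]
6 [[0.556, 0.052, 0.121], [0.555, 0.054, 0.121], [0.555, 0.046, 0.121], [0.554, 0.051, 0.122], [0.556, 0.049, 0.123], [0.552, 0.05, 0.124], [0.554, 0.046, 0.124], [0.555, 0.049, 0.126], [0.557, 0.055, 0.126], [0.554, 0.046, 0.128], [0.558, 0.058, 0.128], [0.555, 0.054, 0.131]]
```

```bash
python3 - <<'E'
from h import *
p,W=load("4","scene")
for u,v in((303,173),(304,173),(304,175),(303,180),(303,190),(303,200)): print(u,v,W[v,u].round(3),p[v,u].sum())
p,W=load("5","scene")
q=W[175:185,295:308].reshape(-1,3);print(np.median(q,0))
for tag in "0","1":
  p,W=load(tag,"scene");print(np.nanmedian(W[100:110,60:70].reshape(-1,3),0) if 0 else "")
E
python3 - <<'E'
from h import *
p,W=load("1","scene")  # gripper fully open at TCP .4568,.3062,.1984
q=W[120:175,430:470].reshape(-1,3);c=p[120:175,430:470].reshape(-1,3).astype(int).sum(1)
t=q[(c<130)&(q[:,2]>.1)];k=np.argsort(t[:,2])[:10];print(t[k].round(3).tolist())
E
```

```text
303 173 [ 0.553 -0.017  0.164] 567
304 173 [ 0.554 -0.014  0.166] 575
304 175 [ 0.557 -0.013  0.162] 569
303 180 [ 0.567 -0.012  0.154] 444
303 190 [ 0.564 -0.013  0.116] 439
303 200 [ 0.566 -0.012  0.082] 443
[nan nan nan]


[[0.511, 0.31, 0.245], [0.514, 0.303, 0.248], [0.514, 0.305, 0.249], [0.415, 0.3, 0.249], [0.512, 0.311, 0.249], [0.506, 0.299, 0.25], [0.513, 0.302, 0.251], [0.516, 0.307, 0.251], [0.515, 0.309, 0.251], [0.515, 0.3, 0.251]]
```

Run:
```python
from mv import *
import model as m
A=m.half(1,.695,.10,.044+.04,.12)
plan([((.5445,.0515,.12),down(m.MY)),(A,down(m.MY)),((A[0],A[1],.045),down(m.MY))],0,.055)
```

```text
at [0.5442 0.0515 0.0846] t 13.97 open 0.003 F [ 0.2 -0.1  0.4] q [-0.12  0.25  1.78 -0.    1.1  -0.04]
toolaxes x [ 0.008 -0.002 -1.   ] y [ 0.996 -0.084  0.008]
1 0 -3.54 0.06 -0 -0.001 0.001 -0.008
2 0 0 2.97 -2.59 -0 0 -0; 0 0 2.97 -2.58 -0 0 -0
2 0 3.75 0 -0 -0 0 -0; 0 3.75 0 -0 -0 0 -0
```

```bash
python3 -m creep '0 -3.5 0.1 0 0 0 -0.008; 0 0 3 -2.6 0 0 0; 0 0 3 -2.6 0 0 0; 0 0 0 0 0 0 0; 0 3 0 0 0 0 0; 0 3 0 0 0 0 0; 0 0 0 0 0 0 0'
python3 - <<'E'
from mv import *
import model as m
from h import *
p,_=shot("7","scene");crop(p,240,100,390,250,4,"pics/f3.png")
w=[(m.half(1,t,.10,.044+o,.042),down(m.MY)) for t,o in((.695,.02),(.55,.018),(.4,.016),(.25,.014),(.1,.012),(0,.011))]
plan(w,0,.055)
E
```

```text
time_s: 14.85
eef_pos: [0.6102, 0.0981, 0.0593]
eef_rot: [-0.478, -0.521, -0.478, 0.521]
wrist_force: [-1.0, 1.0, -0.9]
opening: -0.0
at [0.6115 0.098  0.0609] t 14.9 open -0.001 F [-0.7  0.8  0.6] q [-0.03  0.43  1.6  -0.    1.11  0.05]
toolaxes x [ 0.003 -0.001 -1.   ] y [ 0.996 -0.086  0.003]
1 0 1.89 -1.63 1.57 -0.003 0.001 -0.003
1 0 0 -1.7 0.8 0 0 0
1 0 0 -1.59 1.1 0 0 0
1 0 0 -1.38 1.32 0 0 0
1 0 0 -1.14 1.53 0 0 0
1 0 0 -0.61 1.07 0 0 0
```

View pics/f3.png

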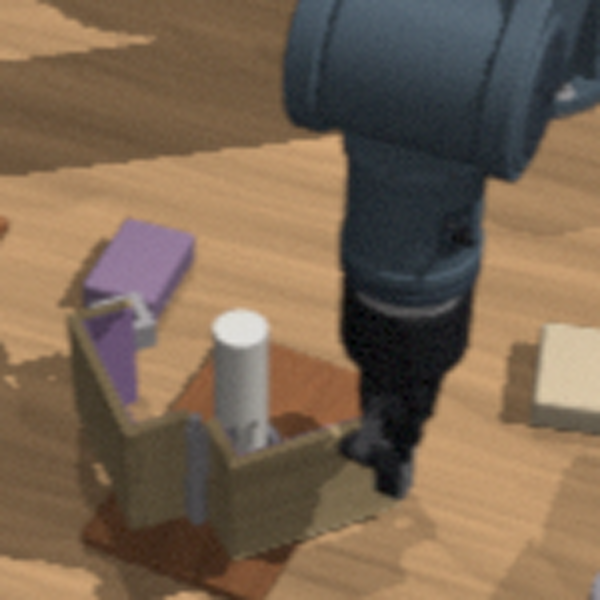

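```bash
python3 -m creep '0 1 0 0 0 0 0; 0 0.9 -0.8 0.8 0 0 -0.003; 0 0 -0.8 0.8 0 0 0; 0 0 -0.8 0.4 0 0 0; 0 0 -0.8 0.4 0 0 0'
python3 -m creep '0 0 -0.8 0.5 0 0 0; 0 0 -0.8 0.6 0 0 0; 0 0 -0.7 0.6 0 0 0'
python3 - <<'E'
from mv import *
import model as m
from h import *
p,_=shot("8","scene");crop(p,240,100,390,250,4,"pics/f4.png")
w=[(m.half(1,t,.10,.044+o,.042),down(m.MY)) for t,o in((.25,.014),(.1,.012),(0,.011))]
plan(w,0,.055)
E
```

```text
time_s: 15.52
eef_pos: [0.5782, 0.0748, 0.0446]
eef_rot: [0.48, 0.522, 0.476, -0.52]
wrist_force: [1.8, -0.3, -0.6]
opening: -0.001
time_s: 15.9
eef_pos: [0.5527, 0.0592, 0.0453]
eef_rot: [0.48, 0.523, 0.476, -0.519]
wrist_force: [2.5, 0.4, 0.3]
opening: -0.002
at [0.5515 0.0587 0.045 ] t 15.95 open 0.004 F [ 0.6  0.3 -0.8] q [-0.11  0.33  1.78 -0.    1.02 -0.02]
toolaxes x [ 0.006 -0.001 -1.   ] y [ 0.996 -0.086  0.006]
1 0 0.3 -0.65 0.37 -0.003 0.001 -0.006
1 0 -0 -1.14 1.53 -0 -0 -0
1 0 -0.01 -0.61 1.07 -0 -0 -0
```

View pics/f4.png

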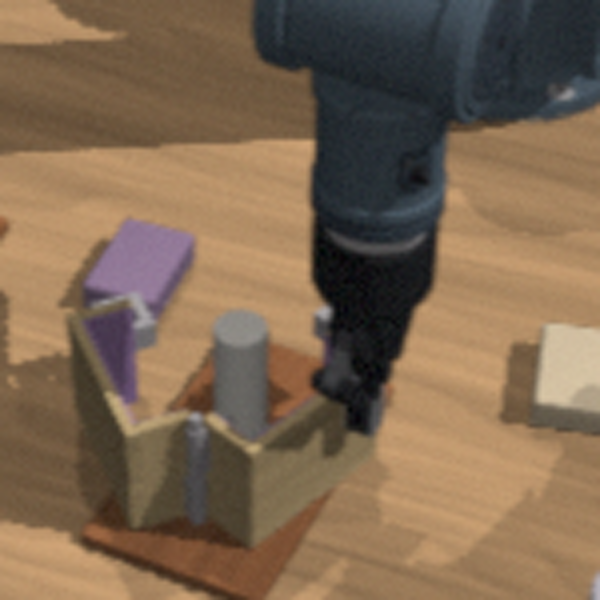

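Half moves now. Continue.

```bash
python3 -m creep '0 0.1 -0.6 0.4 0 0 -0.003; 0 0 -0.5 0.7 0 0 0; 0 0 -0.5 0.7 0 0 0; 0 0 -0.3 0.5 0 0 0'
python3 -m creep '0 0 -0.3 0.5 0 0 0; 0 0 0 0 0 0 0'
python3 - <<'E'
from mv import *
import model as m
from h import *
p,_=shot("9","scene");crop(p,240,100,390,250,4,"pics/f5.png")
w=[(m.half(1,t,.10,.044+o,.042),down(m.MY)) for t,o in((0,.011),)]
plan(w,0,.055)
E
```

```text
time_s: 16.45
eef_pos: [0.5293, 0.0363, 0.0439]
eef_rot: [0.479, 0.522, 0.477, -0.52]
wrist_force: [0.8, 2.1, -0.7]
opening: 0.002
time_s: 16.7
eef_pos: [0.5271, 0.0333, 0.0441]
eef_rot: [0.478, 0.524, 0.477, -0.519]
wrist_force: [0.7, 0.9, 0.2]
opening: -0.001
at [0.5271 0.0332 0.0441] t 16.75 open 0.001 F [ 2.1  4.1 -1.6] q [-0.17  0.28  1.85  0.01  1.01 -0.08]
toolaxes x [ 0.007  0.003 -1.   ] y [ 0.996 -0.087  0.007]
1 0 0.21 -0.17 0.22 -0.005 -0.004 -0.007
```

View pics/f5.png

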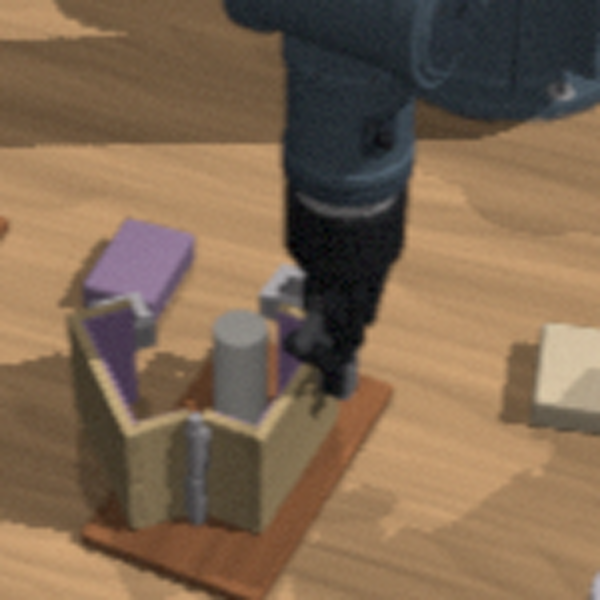

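```bash
python3 -m creep '0 0 0 0.5 0 0 0; 0 0 0 0 0 0 0'
python3 -m creep '0 0 0 0.5 0 0 0; 0 0 0 0 0 0 0'
python3 -m creep '0 0 0 0.5 0 0 0'
```

```text
time_s: 17.0
eef_pos: [0.5271, 0.0343, 0.0442]
eef_rot: [0.476, 0.527, 0.479, -0.516]
wrist_force: [-0.7, 0.3, 0.2]
opening: 0.001
time_s: 17.25
eef_pos: [0.5268, 0.0346, 0.0443]
eef_rot: [0.474, 0.53, 0.481, -0.514]
wrist_force: [0.3, 0.2, 0.3]
opening: 0.002
time_s: 17.38
eef_pos: [0.5265, 0.0342, 0.0444]
eef_rot: [0.471, 0.532, 0.482, -0.512]
wrist_force: [6.1, 37.7, 1.8]
opening: 0.004
```

```bash
python3 -m creep '0 0 0 -2 0 0 0; 0 0 0 -3 0 0 0; 0 -4 0 0 0 0 0; 0 -6 0 0 0 0 0; 0 -4 0 0 0 0 0; 0 0 0 0 0 0 0'
python3 - <<'E'
from ov import *; from mv import *
shot("10","top");shot("10","scene")
o=overlay("10",TL=0)
cv2.imwrite("pics/h1.png",o["top"][150*4:260*4,270*4:400*4]);cv2.imwrite("pics/h2.png",o["scene"][110*4:260*4,230*4:370*4])
B=m.half(-1,.82,.10,.044+.05,.19)
plan([((.53,-.03,.2),down(m.MY)),(B,down(m.MY)),((B[0],B[1],.042),down(m.MY))],0,.055)
E
```

```text
time_s: 18.12
eef_pos: [0.5275, 0.0764, 0.1883]
eef_rot: [0.471, 0.529, 0.482, -0.515]
wrist_force: [-0.6, -0.4, -0.3]
opening: 0.001
at [0.5252 0.0768 0.1846] t 18.23 open -0.005 F [-0.3  0.  -0.7] q [-0.1   0.1   1.74  0.03  1.31 -0.01]
toolaxes x [-0.002  0.026 -1.   ] y [ 0.996 -0.091 -0.005]
2 0 -0.91 0.72 5.28 -0.004 -0.013 0.002; 0 -0.84 0.7 5.29 -0.004 -0.013 0.003
3 0 0.34 3.02 4.39 0 0 -0; 0 0.34 3.02 4.39 0 0 -0; 0 0.33 3.02 4.39 0 0 -0
3 0 4.93 -0 -0 0 0 -0; 0 4.94 -0 -0 0 0 -0; 0 4.93 -0 -0.01 0 0 -0
```

View pics/h1.png

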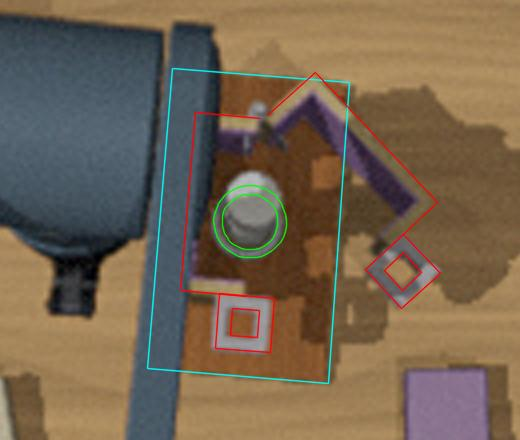

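View pics/h2.png

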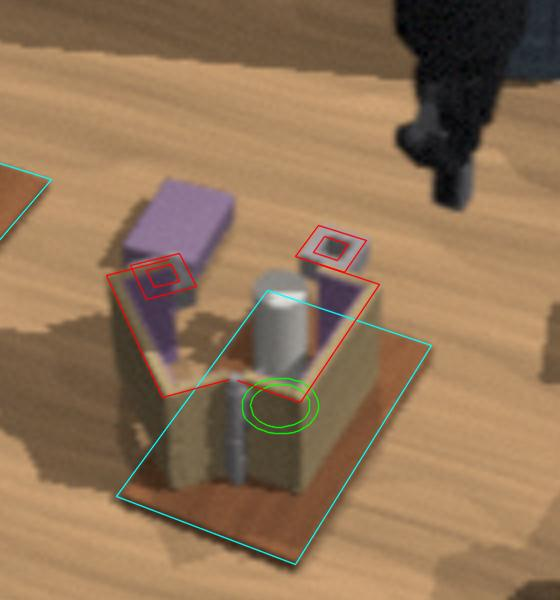

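```bash
python3 -m creep '0 -0.8 0.7 5.3 -0.004 -0.013 0.002; 0 -0.8 0.7 5.3 -0.004 -0.013 0.003; 0 0.3 3 4.4 0 0 0; 0 0.3 3 4.4 0 0 0; 0 0.3 3 4.4 0 0 0; 0 0 0 0 0 0 0'
python3 - <<'E'
from mv import *
import model as m
B=m.half(-1,.82,.10,.044+.045,.042)
plan([((B[0],B[1],.19),down(m.MY)),(B,down(m.MY))],0,.05)
E
```

```text
time_s: 18.98
eef_pos: [0.6024, -0.176, 0.1742]
eef_rot: [-0.473, -0.515, -0.485, 0.525]
wrist_force: [-0.7, 1.1, -0.4]
opening: -0.003
at [ 0.6024 -0.176   0.1742] t 18.98 open -0.003 F [-0.7  1.1 -0.4] q [-0.47  0.34  1.48 -0.01  1.35 -0.39]
toolaxes x [-0.022  0.004 -1.   ] y [ 0.996 -0.081 -0.022]
1 0 -1.58 0.24 -1.12 0.001 -0.002 0.022
3 0 4.93 0 0 0 -0 0; 0 4.93 0 0 0 -0 0; 0 4.94 0 0 0 -0 0
```

```bash
python3 -m creep '0 4.4 0 0 0 0 0.011; 0 4.4 0 0 0 0 0.011; 0 4.2 0 0 0 0 0; 0 0 0 0 0 0 0'
python3 - <<'E'
from mv import *
import model as m
from h import *
p,_=shot("11","scene");crop(p,200,100,350,250,4,"pics/f6.png")
w=[(m.half(-1,t,.10,.044+o,.042),down(m.MY)) for t,o in((.82,.02),(.7,.02),(.55,.018),(.4,.016),(.25,.014),(.1,.012),(0,.011))]
plan(w,0,.055)
E
```

```text
time_s: 19.48
eef_pos: [0.5943, -0.172, 0.0342]
eef_rot: [-0.474, -0.519, -0.484, 0.521]
wrist_force: [-0.3, 0.4, -0.1]
opening: 0.005
at [ 0.5963 -0.1729  0.0368] t 19.52 open 0.003 F [-0.5  0.2 -0.1] q [-0.47  0.48  1.59  0.    1.08 -0.39]
toolaxes x [-0.007  0.006 -1.   ] y [ 0.997 -0.082 -0.008]
1 0 -0.5 -0.92 -2.57 0.001 -0.005 0.008
1 0 -0 -1.38 -0.34 0 -0 -0
1 0 -0 -1.76 -0.83 0 -0 -0
1 0 -0.01 -1.59 -1.09 0 -0 -0
1 0 0 -1.38 -1.33 0 -0 -0
1 0 0 -1.14 -1.52 0 -0 -0
1 0 0 -0.61 -1.07 0 -0 -0
```

View pics/f6.png

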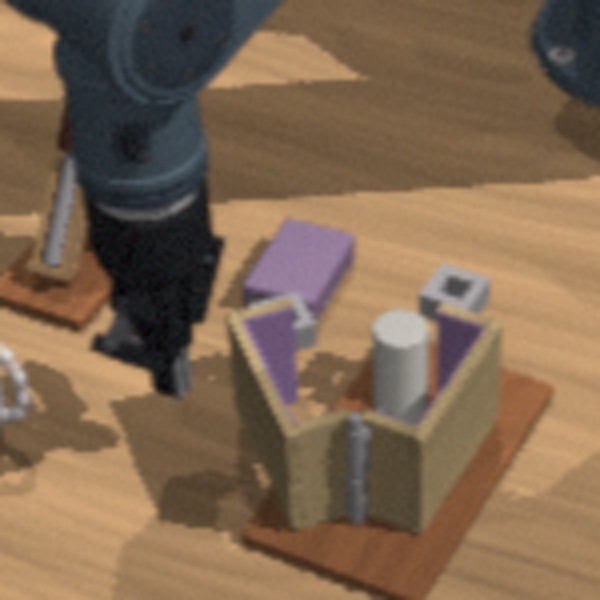

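```bash
python3 -m creep '0 -0.3 -0.5 -1.3 0 0 0.004; 0 -0.2 -0.5 -1.3 0 0 0.004; 0 0 -0.7 -0.2 0 0 0; 0 0 -0.7 -0.2 0 0 0; 0 0 -0.9 -0.4 0 0 0; 0 0 -0.9 -0.4 0 0 0; 0 0 -0.8 -0.5 0 0 0; 0 0 -0.8 -0.6 0 0 0'
python3 - <<'E'
from mv import *
import model as m
from h import *
p,_=shot("12","scene");crop(p,200,100,350,250,4,"pics/f7.png")
w=[(m.half(-1,t,.10,.044+o,.042),down(m.MY)) for t,o in((.25,.014),(.1,.012),(0,.011))]
plan(w,0,.055)
E
```

```text
time_s: 20.52
eef_pos: [0.5438, -0.1178, 0.0493]
eef_rot: [0.483, 0.523, 0.476, -0.517]
wrist_force: [1.0, -1.1, 0.6]
opening: -0.004
at [ 0.5425 -0.1166  0.0489] t 20.57 open -0.001 F [ 0.5  0.3 -0.3] q [-0.43  0.32  1.78  0.01  1.03 -0.35]
toolaxes x [ 0.011  0.    -1.   ] y [ 0.997 -0.081  0.011]
1 0 0.68 -1.21 -0.99 0.002 -0.001 -0.011
1 0 -0 -1.14 -1.52 0 -0 -0
1 0 -0 -0.61 -1.07 0 -0 -0
```

View pics/f7.png

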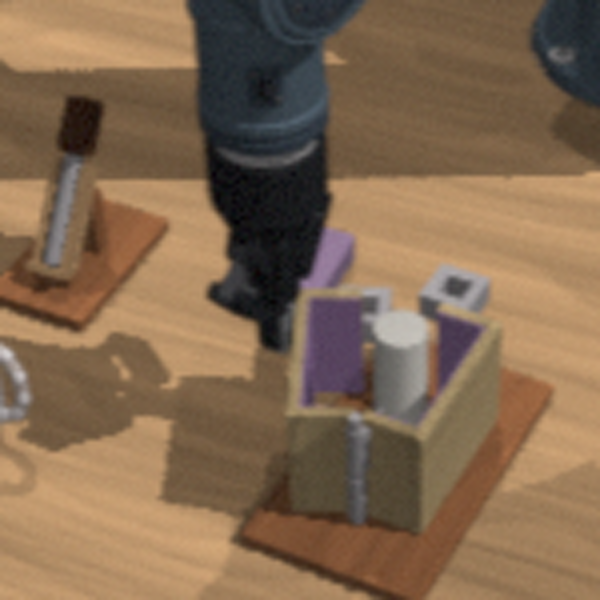

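```bash
python3 -m creep '0 0.4 -0.6 -0.5 0 0 -0.006; 0 0.2 -0.6 -0.5 0 0 -0.005; 0 0 -0.6 -0.7 0 0 0; 0 0 -0.5 -0.8 0 0 0; 0 0 -0.3 -0.4 0 0 0'
python3 -m creep '0 0 -0.2 -0.4 0 0 0; 0 0 0 -0.3 0 0 0'
python3 - <<'E'
from mv import *
import model as m
w=[(m.half(-1,t,.10,.044+o,.042),down(m.MY)) for t,o in((0,.011),)]
plan(w,0,.055)
E
```

```text
time_s: 21.2
eef_pos: [0.5174, -0.0837, 0.0423]
eef_rot: [0.479, 0.52, 0.48, -0.52]
wrist_force: [1.3, -1.1, 0.6]
opening: 0.003
time_s: 21.45
eef_pos: [0.5152, -0.0762, 0.0422]
eef_rot: [-0.479, -0.519, -0.48, 0.52]
wrist_force: [-4.1, -15.5, -0.5]
opening: -0.003
at [ 0.5152 -0.0762  0.0422] t 21.45 open -0.003 F [ -4.1 -15.5  -0.5] q [-0.37  0.28  1.86 -0.    1.01 -0.29]
toolaxes x [-0.002  0.    -1.   ] y [ 0.997 -0.08  -0.002]
1 0 0.02 0.11 0.22 0.003 -0 0.002
```

```bash
python3 -m creep '0 0 0 -0.4 0 0 0; 0 0 0 -0.2 0 0 0'
python3 -m creep '0 0 0 -0.4 0 0 0'
```

```text
time_s: 21.7
eef_pos: [0.5151, -0.0769, 0.0423]
eef_rot: [-0.482, -0.516, -0.478, 0.523]
wrist_force: [-1.2, -6.3, -0.8]
opening: -0.005
time_s: 21.82
eef_pos: [0.5151, -0.077, 0.0424]
eef_rot: [-0.484, -0.514, -0.476, 0.525]
wrist_force: [-4.7, -23.1, -1.8]
opening: 0.001
```

```bash
python3 -m creep '0 0 0 2 0 0 0; 0 0 0 4 0 0 0; 0 -5 0 3 0 0 0; 0 -6 0 0 0 0 0; 0 -6 0 0 0 0 0; 1 0 0 0 0 0 0'
python3 - <<'E'
from ov import *; from mv import *
shot("13","top");shot("13","scene")
o=overlay("13",TL=0,TR=0,core=False)
cv2.imwrite("pics/h1.png",o["top"][150*4:260*4,270*4:400*4]);cv2.imwrite("pics/h2.png",o["scene"][110*4:260*4,210*4:350*4])
plan([],0)
E
```

```text
time_s: 22.58
eef_pos: [0.5079, -0.1659, 0.2175]
eef_rot: [-0.481, -0.514, -0.478, 0.525]
wrist_force: [-0.5, -0.2, -0.3]
opening: 0.204
at [ 0.505  -0.1643  0.2122] t 22.68 open 0.373 F [-0.  -0.8 -0.3] q [-0.53  0.09  1.7  -0.02  1.37 -0.44]
toolaxes x [-0.016 -0.009 -1.   ] y [ 0.997 -0.08  -0.015]
```

View pics/h1.png

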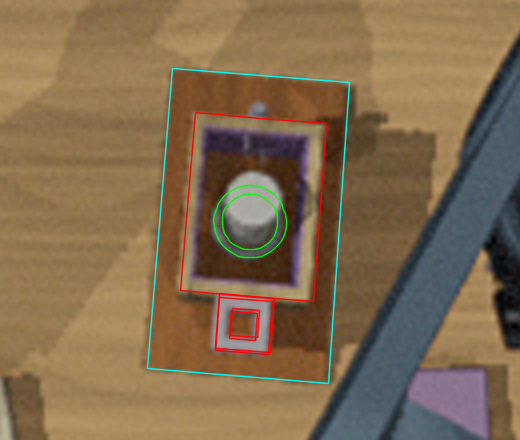

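View pics/h2.png

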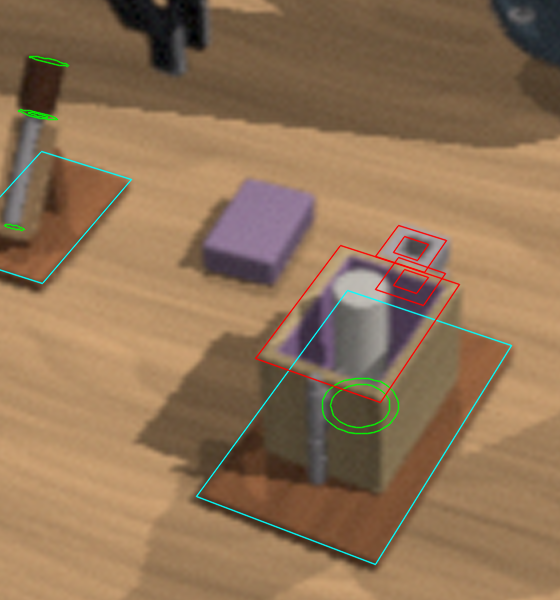

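Run:
```python
from h import *
p,_=load("13","top");q,_=load("13","scene")
a=cv2.resize(p[218:242,318:344],None,fx=16,fy=16,interpolation=2);b=cv2.resize(q[164:184,300:326],None,fx=16,fy=16,interpolation=2)
b=np.vstack([b,np.zeros((a.shape[0]-b.shape[0],b.shape[1],3),np.uint8)])
cv2.imwrite("pics/i1.png",np.hstack([a,b]))
```

```text
(no output)
```

View pics/i1.png

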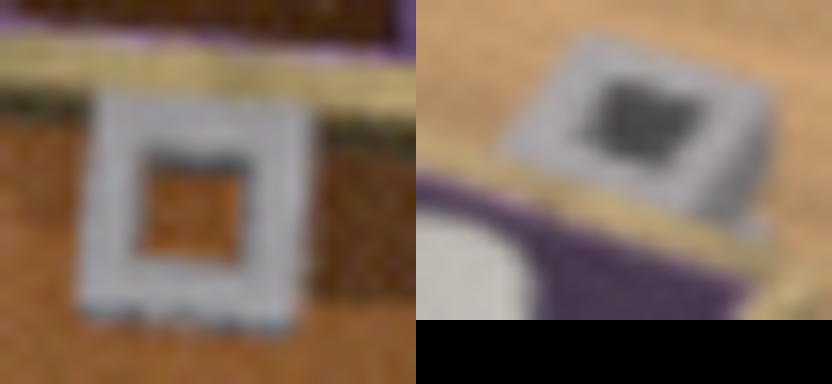

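Run:
```python
from h import *; import model as m
print(ray("top",329.78,230.53,.104),ray("scene",313.84,171.1,.104),m.M(-.078,0,.104))
# pin in both, current rest measure; base-frame arm vs camera check
p0=np.array([.4568,.3075])
```

```text
[ 0.47617213 -0.01753018  0.104     ] [ 0.47320376 -0.01692567  0.104     ] [np.float64(0.47676851679587096), np.float64(-0.020033430671043503), 0.104]
```

```bash
cat >> mv.py <<'E'
def pinR():
    import model as m
    f=np.array(m.P(0));t=np.array(m.P(.1));return tool(f-t,[np.cos(-np.pi/2+m.RY),np.sin(-np.pi/2+m.RY),0])
E
python3 - <<'E'
from mv import *; import model as m
print(m.P(0),m.P(.105),m.P(.188))
q=np.array(m.P(.188))
plan([((.38,-.29,.25),pinR()),(q,pinR())],1,.05,.17)
E
```

```text
[np.float64(0.48174707584331594), np.float64(-0.32892402962594736), np.float64(0.028)] [np.float64(0.4216126181740193), np.float64(-0.3256132954570932), np.float64(0.11401096465034413)] [np.float64(0.3740777611592419), np.float64(-0.322996238923618), np.float64(0.18200058432633046)]
at [ 0.505  -0.1643  0.2122] t 22.68 open 0.373 F [-0.  -0.8 -0.3] q [-0.53  0.09  1.7  -0.02  1.37 -0.44]
toolaxes x [-0.016 -0.009 -1.   ] y [ 0.997 -0.08  -0.015]
10 1 -0.35 -1.15 1.36 0.149 0.05 0.048; 1 -0.47 -0.92 1.49 0.149 0.05 0.047; 1 -0.58 -0.66 1.58 0.149 0.05 0.048; 1 -0.69 -0.39 1.63 0.15 0.05 0.047; 1 -0.78 -0.12 1.63 0.149 0.05 0.047; 1 -0.86 0.16 1.59 0.15 0.051 0.048; 1 -0.92 0.44 1.5 0.149 0.05 0.047; 1 -0.97 0.7 1.36 0.15 0.051 0.048; 1 -1 0.94 1.19 0.149 0.05 0.047; 1 -1 1.14 0.99 0.15 0.051 0.048
2 1 2.67 1.67 2.12 -0 -0 -0; 1 2.66 1.66 2.12 -0 -0 -0
```

```bash
python3 -m creep '1 -0.4 -1.1 1.4 0.15 0.05 0.048; 1 -0.5 -0.9 1.5 0.15 0.05 0.048; 1 -0.6 -0.7 1.6 0.15 0.05 0.048; 1 -0.7 -0.4 1.6 0.15 0.05 0.048; 1 -0.8 -0.1 1.6 0.15 0.05 0.048; 1 -0.9 0.2 1.6 0.15 0.05 0.048; 1 -0.9 0.4 1.5 0.15 0.05 0.048; 1 -1 0.7 1.4 0.15 0.05 0.048; 1 -1 0.9 1.2 0.15 0.05 0.048; 1 -1 1.1 1 0.15 0.05 0.048'
python3 - <<'E'
from mv import *; import model as m
q=np.array(m.P(.188))
plan([(q,pinR())],1,.05,.17)
E
```

```text
time_s: 23.92
eef_pos: [0.3683, -0.2785, 0.2279]
eef_rot: [-0.045, 0.884, -0.037, -0.464]
wrist_force: [0.4, -0.7, -0.4]
opening: 1.001
at [ 0.3683 -0.2785  0.2279] t 23.93 open 1.001 F [ 0.4 -0.7 -0.4] q [-1.38 -0.43  2.23  0.62  1.25  0.14]
toolaxes x [ 0.567 -0.024 -0.823] y [-0.108 -0.993 -0.045]
2 1 2.11 2.28 0.8 -0.035 0.004 0.003; 1 2.11 2.25 0.9 -0.035 0.004 0.004
```

```bash
python3 -m creep '1 2.1 2.3 0.8 -0.035 0.004 0.003; 1 2.1 2.2 0.9 -0.035 0.004 0.004; 1 0 0 0 0 0 0'
python3 - <<'E'
from mv import *; import model as m; from h import *
q=np.array(m.P(.188))
plan([(q,pinR())],1,.05,.17)
a,_=shot("14","top");b,W=shot("14","scene")
crop(a,400,190,500,290,4,"pics/j1.png");crop(b,160,60,280,190,4,"pics/j2.png")
I=b.copy()
p0,R,o=state()
print(proj("scene",[p0,p0-R.apply([.03,0,0]),p0-R.apply([.047,0.042,0]),p0-R.apply([.047,-.042,0])]).round(1).tolist())
E
```

```text
time_s: 24.3
eef_pos: [0.3719, -0.3208, 0.1766]
eef_rot: [-0.017, 0.886, -0.025, -0.462]
wrist_force: [1.1, 1.0, -0.1]
opening: 1.001
at [ 0.3719 -0.3208  0.1766] t 24.3 open 1.001 F [ 1.1  1.  -0.1] q [-1.4  -0.24  2.21  0.67  1.12 -0.05]
toolaxes x [ 0.572 -0.029 -0.82 ] y [-0.06  -0.998 -0.006]
1 1 -0.31 0.2 -0.5 -0.008 0.001 0.002
[[227.3, 104.1], [229.4, 93.7], [243.6, 91.3], [217.9, 84.4]]
```

View pics/j1.png

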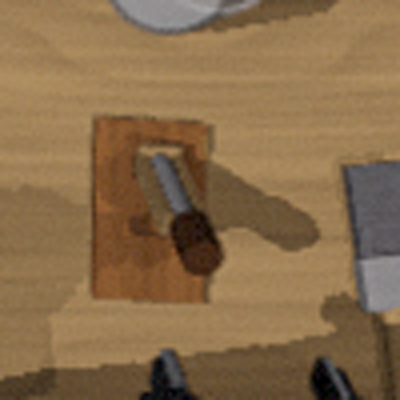

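View pics/j2.png

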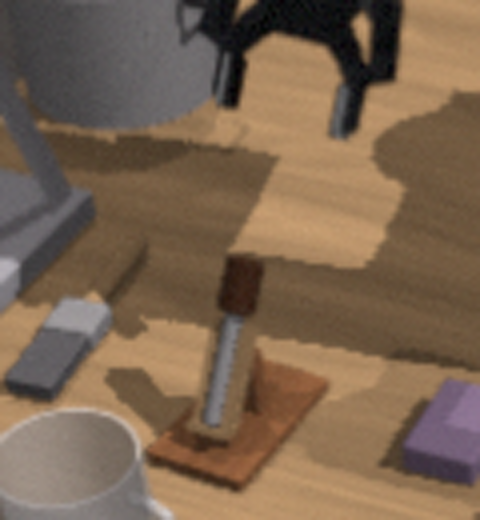

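Run:
```python
from mv import *; import model as m; from h import *
p0,R,o=state()
for n in("top","scene"):
  print(n,"mid",proj(n,[p0-R.apply([.042,0,0])]).round(1),"axis",[ (l,proj(n,[m.P(l)]).round(1).tolist()) for l in(.0,.085,.125,.2,.23)])
```

```text
top mid [[460.3 281.6]] axis [(0.0, [[438.7, 229.9]]), (0.085, [[446.2, 246.5]]), (0.125, [[450.1, 255.2]]), (0.2, [[458.1, 273.1]]), (0.23, [[461.6, 281.0]])]
scene mid [[230.3  89.5]] axis [(0.0, [[213.1, 166.3]]), (0.085, [[219.0, 138.2]]), (0.125, [[221.8, 124.8]]), (0.2, [[227.1, 99.1]]), (0.23, [[229.2, 88.6]])]
```

```bash
python3 -m creep '1 2 0.2 -0.5 -0.008 0.001 0.002; 1 3 0 0 0 0 0; 1 0 0 0 0 0 0'
python3 - <<'E'
from mv import *; import model as m
plan([(m.P(.1),pinR()),(m.P(.059),pinR())],1,.03,.17)
E
```

```text
time_s: 24.78
eef_pos: [0.4067, -0.3235, 0.1419]
eef_rot: [-0.01, 0.887, -0.024, -0.461]
wrist_force: [-0.2, -0.1, -0.0]
opening: 1.001
at [ 0.4067 -0.3235  0.1419] t 24.77 open 1.001 F [-0.2 -0.1 -0. ] q [-1.3  -0.12  2.2   0.72  0.98 -0.07]
toolaxes x [ 0.575 -0.034 -0.818] y [-0.053 -0.999  0.004]
2 1 1.82 0.06 0.19 0.002 -0.001 -0.001; 1 1.82 0.06 0.19 0.002 -0.001 -0.001
2 1 2.05 0 -0 -0 -0 0; 1 2.05 0 -0 -0 -0 0
```

```bash
python3 -m creep '1 1.8 0.1 0.2 0 0 0; 1 1.8 0.1 0.2 0 0 0; 1 2 0 0 0 0 0; 1 1 0 0 0 0 0; 1 0 0 0 0 0 0'
python3 - <<'E'
from mv import *; import model as m; from h import *
plan([(m.P(.059),pinR())],1,.03,.17)
a,_=shot("15","top");b,W=shot("15","scene")
crop(a,400,190,500,290,4,"pics/j3.png");crop(b,180,80,260,180,6,"pics/j4.png")
E
```

```text
time_s: 25.4
eef_pos: [0.4435, -0.3288, 0.0916]
eef_rot: [-0.007, 0.888, -0.025, -0.458]
wrist_force: [-0.4, 0.2, 0.2]
opening: 1.003
at [ 0.4435 -0.3288  0.0916] t 25.4 open 1.003 F [-0.4  0.2  0.2] q [-1.21  0.05  2.17  0.81  0.82 -0.13]
toolaxes x [ 0.579 -0.038 -0.815] y [-0.051 -0.999  0.01 ]
1 1 1.49 -0.21 0.53 0.009 -0.008 -0.006
```

View pics/j3.png

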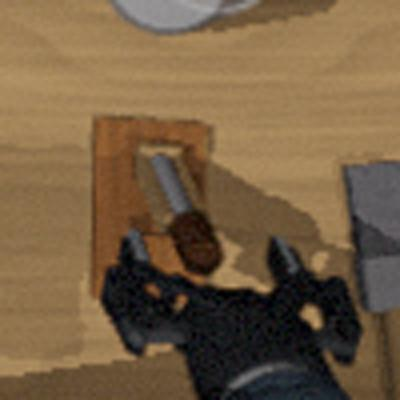

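View pics/j4.png

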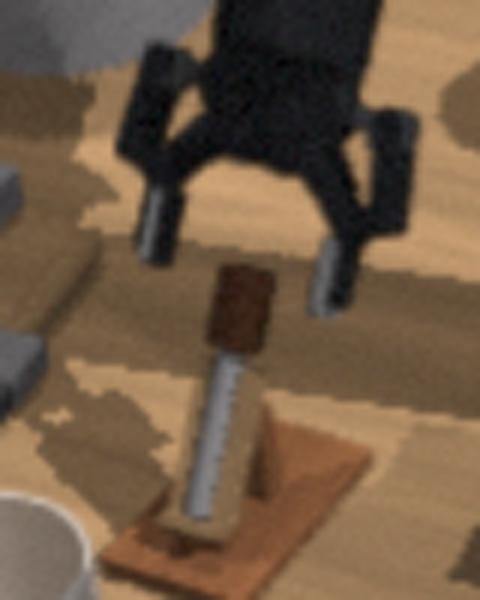

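```bash
python3 -m creep '1 1 -0.2 0.5 0.009 -0.008 -0.006; 1 0.6 0 0 0 0 0; 1 0 0 0 0 0 0'
python3 - <<'E'
from mv import *; import model as m; from h import *
plan([(m.P(.059),pinR())],1,.03,.17)
a,_=shot("16","top");b,W=shot("16","scene")
crop(a,400,190,500,290,4,"pics/j3.png");crop(b,180,80,260,180,6,"pics/j4.png")
E
```

```text
time_s: 25.88
eef_pos: [0.4488, -0.3285, 0.0761]
eef_rot: [-0.012, 0.887, -0.025, -0.462]
wrist_force: [0.9, 0.9, 0.2]
opening: 1.004
at [ 0.4488 -0.3285  0.0761] t 25.88 open 1.004 F [0.9 0.9 0.2] q [-1.2   0.1   2.16  0.82  0.79 -0.14]
toolaxes x [ 0.573 -0.034 -0.819] y [-0.056 -0.998  0.002]
1 1 -0.07 -0.14 0.06 0 -0 -0.002
```

View pics/j4.png

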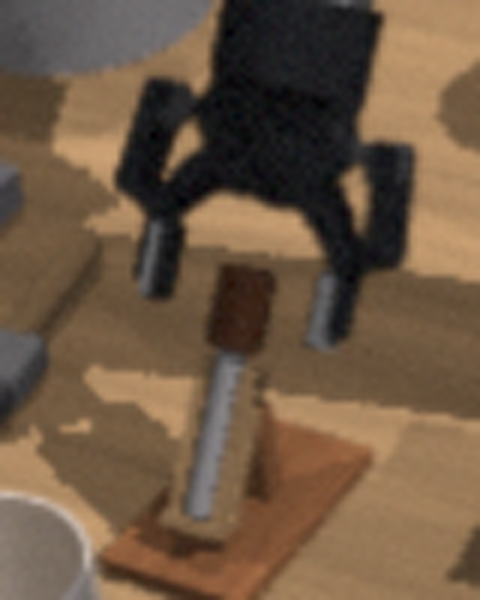

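```bash
python3 -m creep '1 0 -0.1 0.1 0 0 0; 0 0 0 0 0 0 0; 0 0 0 0 0 0 0; 0 0 0 0 0 0 0; 0 0 0 0 0 0 0; 0 0 0 0 0 0 0'
python3 - <<'E'
from mv import *; import model as m; from h import *
plan([(m.P(.059),pinR())],0,.03,.17)
b,W=shot("17","scene")
crop(b,180,80,260,180,6,"pics/j5.png")
E
```

```text
time_s: 26.72
eef_pos: [0.4478, -0.3278, 0.0763]
eef_rot: [-0.012, 0.887, -0.026, -0.461]
wrist_force: [-0.6, 0.6, 1.1]
opening: 0.311
at [ 0.4478 -0.3278  0.0763] t 26.73 open 0.311 F [-0.6  0.6  1.1] q [-1.2   0.09  2.16  0.82  0.79 -0.14]
toolaxes x [ 0.573 -0.035 -0.819] y [-0.056 -0.998  0.003]
1 0 0 -0.08 -0.01 0.001 -0.001 -0.003
```

View pics/j5.png

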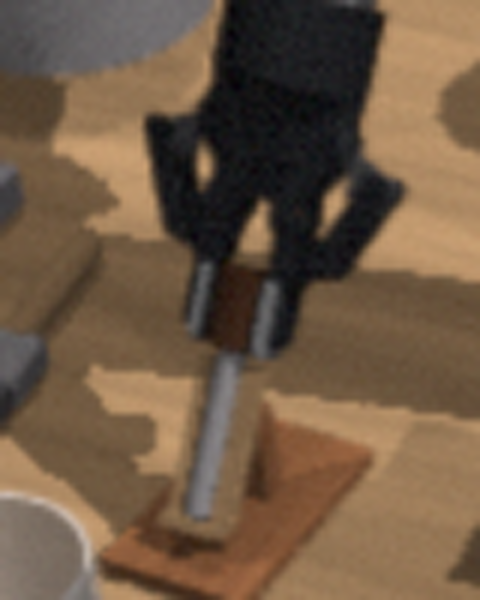

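```bash
python3 -m creep '0 -1 0 0 0 0 0; 0 -2 0 0 0 0 0; 0 -3 0 0 0 0 0; 0 -3 0 0 0 0 0; 0 -2 0 0 0 0 0; 0 0 0 0 0 0 0'
python3 - <<'E'
from mv import *; import model as m; from h import *
b,W=shot("18","scene")
crop(b,160,60,280,190,4,"pics/j6.png")
BO=np.array([.4755,-.0177])
plan([((.40,-.25,.26),down(-np.pi/2-.07)),((*BO,.24),down(-np.pi/2-.09))],0,.05,.15)
E
```

```text
time_s: 27.52
eef_pos: [0.3818, -0.3239, 0.1703]
eef_rot: [-0.011, 0.886, -0.026, -0.462]
wrist_force: [0.1, -0.7, -1.4]
opening: 0.315
at [ 0.382  -0.3234  0.1695] t 27.57 open 0.313 F [-0.4 -0.8 -1. ] q [-1.37 -0.21  2.21  0.68  1.08 -0.05]
toolaxes x [ 0.572 -0.035 -0.82 ] y [-0.057 -0.998  0.003]
5 0 -1.33 -1.48 -1.27 0.003 -0.122 0; 0 -1.47 -1.48 -1.09 0.003 -0.122 0; 0 -1.6 -1.49 -0.9 0.003 -0.122 0; 0 -1.69 -1.49 -0.69 0.002 -0.122 0.001; 0 -1.76 -1.49 -0.48 0.003 -0.122 0
5 0 0.4 -4.74 -1.18 0.004 0 0; 0 0.4 -4.74 -1.16 0.004 0 0; 0 0.4 -4.75 -1.14 0.004 0 0; 0 0.4 -4.76 -1.12 0.004 0 0; 0 0.4 -4.76 -1.11 0.004 0 0
```

View pics/j6.png

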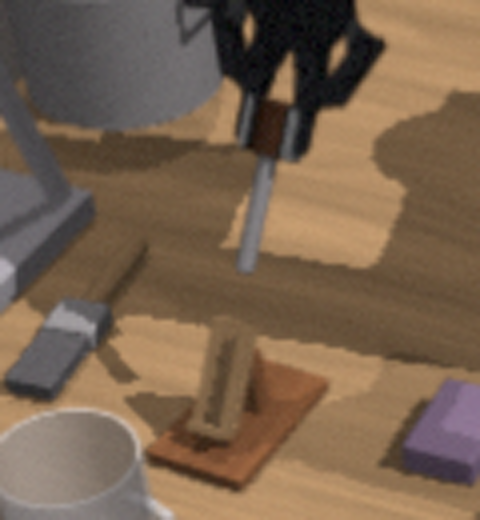

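```bash
python3 -m creep '0 -1.3 -1.5 -1.3 0 -0.122 0; 0 -1.5 -1.5 -1.1 0 -0.122 0; 0 -1.6 -1.5 -0.9 0 -0.122 0; 0 -1.7 -1.5 -0.7 0 -0.122 0; 0 -1.8 -1.5 -0.5 0 -0.122 0; 0 0.2 -4.7 -1.2 0 0 0; 0 0.2 -4.7 -1.2 0 0 0; 0 0.2 -4.7 -1.1 0 0 0; 0 0.2 -4.7 -1.1 0 0 0'
python3 - <<'E'
from mv import *
BO=np.array([.4755,-.0177])
plan([((*BO,.24),down(-np.pi/2-.09))],0,.05,.15)
E
```

```text
time_s: 28.7
eef_pos: [0.4605, -0.0545, 0.2437]
eef_rot: [0.024, -0.696, 0.019, 0.717]
wrist_force: [1.1, 0.1, -1.3]
opening: 0.314
at [ 0.4605 -0.0545  0.2437] t 28.7 open 0.314 F [ 1.1  0.1 -1.3] q [-0.37 -0.08  1.81 -0.    1.45  1.26]
toolaxes x [-0.029  0.008 -1.   ] y [-0.062 -0.998 -0.006]
1 0 0.36 -3.76 -1.28 0.028 0.029 0.006
```

```bash
python3 -m creep '0 0.4 -3.4 -1.2 0.028 0.029 0.006; 0 0 0 0 0 0 0; 0 0 0 0 0 0 0'
python3 - <<'E'
from mv import *
BO=np.array([.4755,-.0177])
plan([((*BO,.21),down(-np.pi/2-.09))],0,.05,.15)
E
```

```text
time_s: 29.08
eef_pos: [0.4741, -0.0154, 0.2352]
eef_rot: [0.03, -0.704, 0.028, 0.709]
wrist_force: [-0.1, -0.6, -0.5]
opening: 0.313
at [ 0.4741 -0.0154  0.2352] t 29.07 open 0.313 F [-0.1 -0.6 -0.5] q [-0.28 -0.07  1.81  0.    1.41  1.37]
toolaxes x [-0.006  0.003 -1.   ] y [-0.082 -0.997 -0.003]
1 0 2.52 0.23 -0.17 0.008 0.006 0.003
```

```bash
python3 -m creep '0 2.5 0.2 -0.2 0.008 0.006 0.003; 0 2 0 0 0 0 0; 0 1.2 0 0 0 0 0; 0 0 0 0 0 0 0; 0 0 0 0 0 0 0'
python3 - <<'E'
from mv import *
BO=np.array([.4755,-.0177])
plan([((*BO,.174),down(-np.pi/2-.09))],0,.05,.15)
E
```

```text
time_s: 29.7
eef_pos: [0.476, -0.0214, 0.1764]
eef_rot: [0.033, -0.706, 0.034, 0.707]
wrist_force: [0.1, -0.2, -1.0]
opening: 0.314
at [ 0.476  -0.0214  0.1764] t 29.7 open 0.314 F [ 0.1 -0.2 -1. ] q [-0.29 -0.01  1.88 -0.    1.28  1.37]
toolaxes x [-0.001 -0.001 -1.   ] y [-0.094 -0.996  0.001]
1 0 0.24 -0.37 0.09 -0.004 0.001 -0.001
```

```bash
python3 -m creep '0 0.2 -0.4 0.1 -0.004 0.001 0; 0 0 0 0 0 0 0'
cat > pincheck.py <<'E'
from mv import *; import model as m; from h import *
import sys
tag=sys.argv[1]; F=.059
BO=np.array([.4755,-.0177])
p0,R,o=state();X=R.as_matrix()[:,0];print(p0.round(4),X.round(3))
s=10
for n,(w,h) in(("scene",(60,60)),("top",(60,60))):
    p,_=shot(tag,n);I=cv2.resize(p,None,fx=s,fy=s,interpolation=2)
    def pl(P,c):
        q=((proj(n,P)+.5)*s-.5).round().astype(np.int32);cv2.polylines(I,[q[:,None]],True,c,1,cv2.LINE_AA)
    f=p0+X*F
    for l,r in((0,.007),(.085,.007),(.085,.014)): pl([f-X*l+[r*np.cos(a),r*np.sin(a),0] for a in np.linspace(0,6.28,30)],(0,0,255))
    c,sn=np.cos(m.MY-.02),np.sin(m.MY-.02)
    for hh in(.009,.018): pl([[BO[0]+c*x-sn*y,BO[1]+sn*x+c*y,.104] for x,y in((hh,hh),(hh,-hh),(-hh,-hh),(-hh,hh))],(0,255,0))
    q=proj(n,[[*BO,.12]])[0].astype(int);cv2.imwrite(f"pics/pc_{n}{tag}.png",I[(q[1]-30)*s:(q[1]+25)*s,(q[0]-30)*s:(q[0]+30)*s])
E
python3 pincheck.py 20
```

```text
time_s: 29.95
eef_pos: [0.4761, -0.0174, 0.1756]
eef_rot: [-0.031, 0.707, -0.032, -0.705]
wrist_force: [0.4, 0.3, -2.0]
opening: 0.316
[ 0.4761 -0.0174  0.1756] [ 0.002 -0.001 -1.   ]
```

View pics/pc_scene20.png

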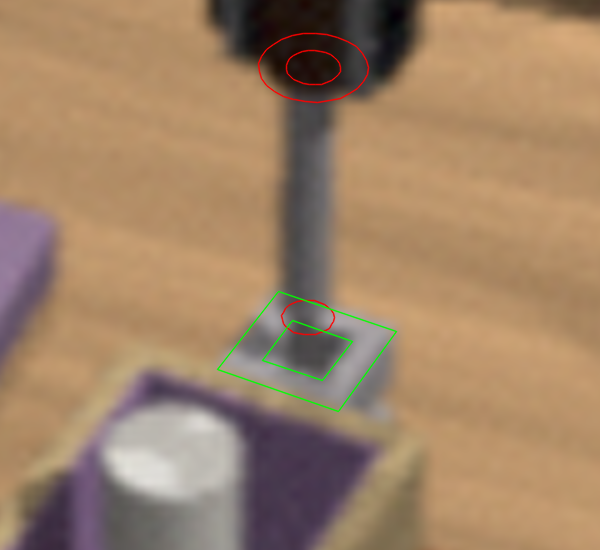

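View pics/pc_top20.png

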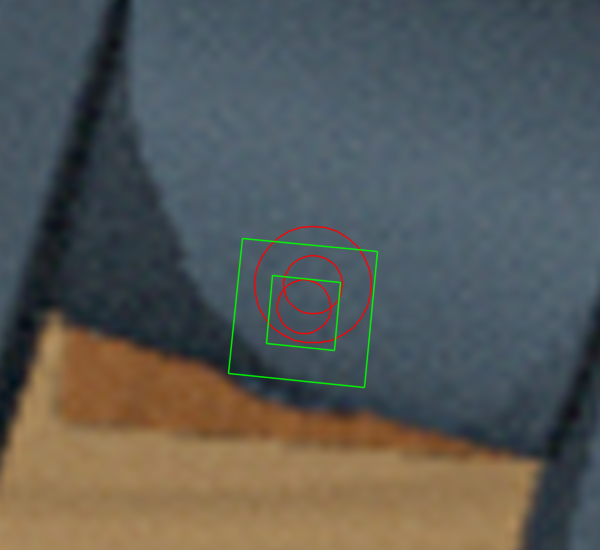

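```bash
python3 -m creep '0 0.5 -0.1 0.1 0 0 0; 0 0.5 0 0 0 0 0; 0 0 0 0 0 0 0'
python3 - <<'E'
from mv import *
BO=np.array([.4755,-.0168])
plan([((*BO,.158),down(-np.pi/2-.09))],0,.05,.15)
E
```

```text
time_s: 30.42
eef_pos: [0.4753, -0.0163, 0.165]
eef_rot: [-0.031, 0.707, -0.032, -0.705]
wrist_force: [-0.3, 0.1, -0.8]
opening: 0.313
at [ 0.4753 -0.0163  0.165 ] t 30.43 open 0.313 F [-0.3  0.1 -0.8] q [-0.28 -0.01  1.89 -0.    1.25  1.38]
toolaxes x [ 0.003 -0.002 -1.   ] y [-0.09  -0.996  0.001]
1 0 0.7 0.04 -0.02 -0 -0.003 -0.001
```

```bash
python3 -m creep '0 0.3 0.05 0 0 -0.003 -0.001; 0 0.3 0 0 0 0 0; 0 0 0 0 0 0 0'
python3 -m creep '0 0.3 0 0 0 0 0; 0 0 0 0 0 0 0'
python3 -m creep '0 0.3 0 0 0 0 0; 0 0 0 0 0 0 0'
```

```text
time_s: 30.8
eef_pos: [0.4752, -0.0169, 0.1584]
eef_rot: [0.032, -0.706, 0.032, 0.707]
wrist_force: [-0.2, 0.4, -1.3]
opening: 0.311
time_s: 31.05
eef_pos: [0.4753, -0.017, 0.1553]
eef_rot: [0.032, -0.706, 0.032, 0.707]
wrist_force: [1.3, 0.5, -1.0]
opening: 0.316
time_s: 31.3
eef_pos: [0.4753, -0.017, 0.1521]
eef_rot: [0.032, -0.706, 0.032, 0.706]
wrist_force: [-0.1, -1.0, -1.1]
opening: 0.313
```

```bash
python3 -m creep '0 0.4 0 0 0 0 0; 0 0.4 0 0 0 0 0; 0 0 0 0 0 0 0'
python3 -m creep '0 0.4 0 0 0 0 0; 0 0.4 0 0 0 0 0; 0 0 0 0 0 0 0'
python3 pincheck.py 21
```

```text
time_s: 31.68
eef_pos: [0.4753, -0.017, 0.1435]
eef_rot: [0.032, -0.706, 0.032, 0.707]
wrist_force: [-0.1, 0.6, -1.3]
opening: 0.311
time_s: 32.05
eef_pos: [0.4753, -0.017, 0.1349]
eef_rot: [0.032, -0.706, 0.032, 0.707]
wrist_force: [0.1, 0.2, -0.6]
opening: 0.311
[ 0.4753 -0.017   0.1349] [-0.001 -0.    -1.   ]
```

View pics/pc_scene21.png

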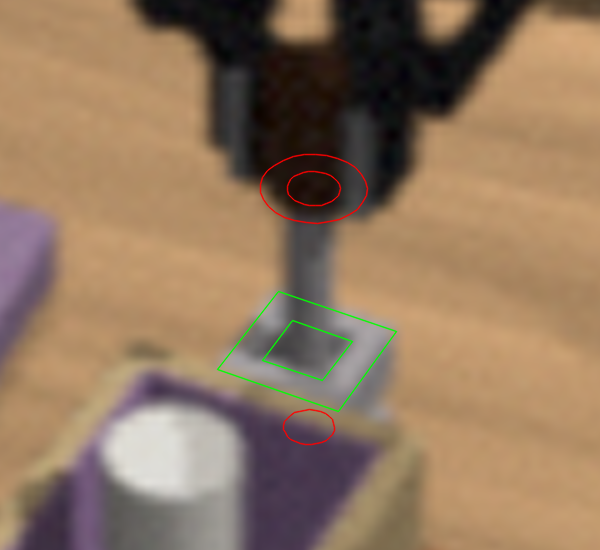

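```bash
python3 -m creep '0 0.3 0 0 0 0 0; 0 0.3 0 0 0 0 0; 0 0.3 0 0 0 0 0; 0 0 0 0 0 0 0'
python3 -m creep '0 0.4 0 0 0 0 0; 0 0.4 0 0 0 0 0; 0 0.4 0 0 0 0 0; 0 0 0 0 0 0 0'
python3 -m creep '0 0.4 0 0 0 0 0; 0 0.4 0 0 0 0 0; 0 0.4 0 0 0 0 0; 0 0 0 0 0 0 0'
```

```text
time_s: 32.65
eef_pos: [0.4756, -0.0171, 0.1258]
eef_rot: [-0.032, 0.707, -0.032, -0.706]
wrist_force: [-0.7, 0.3, -0.9]
opening: 0.313
time_s: 33.15
eef_pos: [0.4756, -0.0171, 0.1128]
eef_rot: [-0.032, 0.706, -0.032, -0.706]
wrist_force: [-0.3, -0.4, -2.0]
opening: 0.314
time_s: 33.65
eef_pos: [0.4756, -0.0171, 0.0999]
eef_rot: [-0.032, 0.706, -0.032, -0.706]
wrist_force: [0.6, 0.1, -1.1]
opening: 0.315
```

```bash
python3 -m creep '0 0.4 0 0 0 0 0; 0 0.4 0 0 0 0 0; 0 0.4 0 0 0 0 0; 0 0 0 0 0 0 0'
python3 -m creep '0 0.3 0 0 0 0 0; 0 0.3 0 0 0 0 0; 0 0 0 0 0 0 0'
python3 -m creep '0 0.2 0 0 0 0 0; 0 0 0 0 0 0 0'
python3 -m creep '0 0.2 0 0 0 0 0; 0 0 0 0 0 0 0'
```

```text
time_s: 34.15
eef_pos: [0.4756, -0.0171, 0.0871]
eef_rot: [-0.032, 0.706, -0.032, -0.706]
wrist_force: [-1.1, 0.1, -1.8]
opening: 0.314
time_s: 34.52
eef_pos: [0.4757, -0.0171, 0.0808]
eef_rot: [-0.032, 0.707, -0.032, -0.706]
wrist_force: [-0.4, 0.7, -0.9]
opening: 0.32
time_s: 34.78
eef_pos: [0.4758, -0.0171, 0.0787]
eef_rot: [-0.032, 0.707, -0.032, -0.706]
wrist_force: [-1.0, -0.4, -1.5]
opening: 0.313
time_s: 35.02
eef_pos: [0.4765, -0.0173, 0.0783]
eef_rot: [-0.031, 0.707, -0.032, -0.706]
wrist_force: [-0.9, 0.7, -1.1]
opening: 0.313
```

```bash
python3 -m creep '0 0.2 0 0 0 0 0; 0 0 0 0 0 0 0'
python3 -m creep '0 0.3 0 0 0 0 0'
python3 pincheck.py 22
```

```text
time_s: 35.28
eef_pos: [0.4765, -0.0173, 0.0781]
eef_rot: [-0.031, 0.707, -0.032, -0.706]
wrist_force: [-0.4, -0.2, -1.9]
opening: 0.318
time_s: 35.4
eef_pos: [0.4767, -0.0174, 0.0777]
eef_rot: [-0.031, 0.707, -0.032, -0.706]
wrist_force: [-19.8, 3.3, 47.3]
opening: 0.315
[ 0.4767 -0.0174  0.0777] [ 0.    -0.001 -1.   ]
```

View pics/pc_scene22.png

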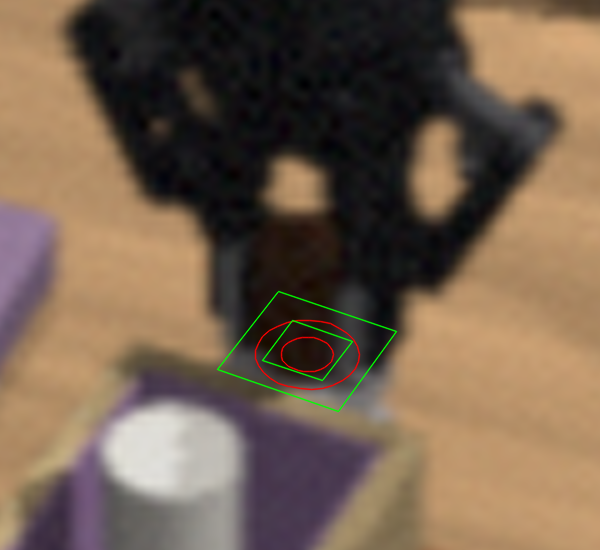

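```bash
python3 -m creep '0 -0.05 0 0 0 0 0; 0.5 0 0 0 0 0 0; 0.7 0 0 0 0 0 0; 0.8 0 0 0 0 0 0; 0.8 0 0 0 0 0 0'
python3 -m creep '0.8 -2 0 0 0 0 0; 0.8 -4 0 0 0 0 0; 0.8 -6 0 0 0 0 0; 0.8 -3 -2 5 0 0 0; 0.8 0 -2 5 0 0 0; 0.8 0 0 0 0 0 0'
python3 - <<'E'
from ov import *; from mv import *
plan([],0)
shot("23","top");shot("23","scene")
a,_=load("23","top");b,_=load("23","scene")
crop(a,270,150,400,260,6,"pics/k1.png");crop(b,250,120,370,250,4,"pics/k2.png")
E
```

```text
time_s: 36.12
eef_pos: [0.4769, -0.0175, 0.0779]
eef_rot: [-0.031, 0.707, -0.032, -0.706]
wrist_force: [0.1, 0.3, -0.3]
opening: 0.805
time_s: 36.88
eef_pos: [0.3785, 0.0325, 0.2321]
eef_rot: [-0.032, 0.707, -0.032, -0.706]
wrist_force: [0.1, -0.7, 1.2]
opening: 0.801
at [0.3785 0.0325 0.2321] t 36.88 open 0.801 F [ 0.1 -0.7  1.2] q [-0.23 -0.32  2.02 -0.    1.44  1.43]
toolaxes x [ 0.    -0.001 -1.   ] y [-0.09  -0.996  0.001]
```

View pics/k1.png

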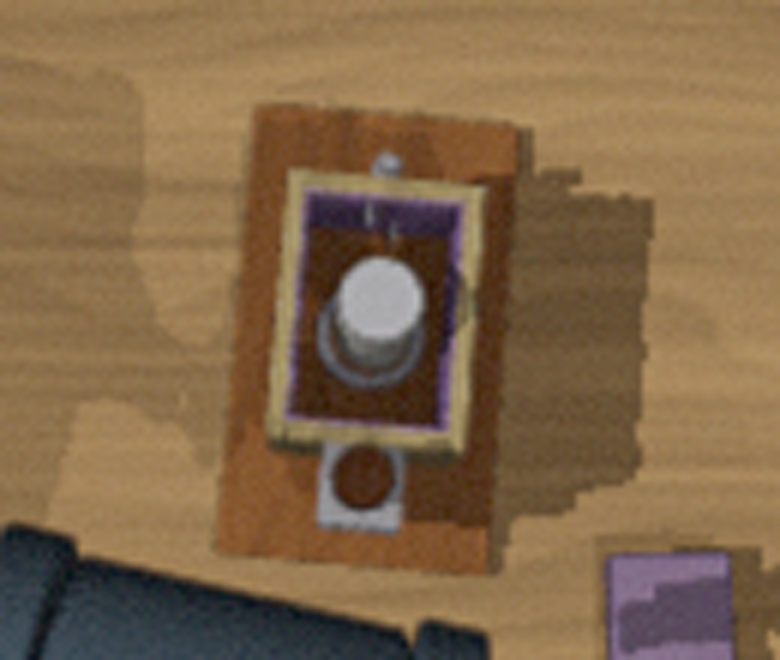

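View pics/k2.png

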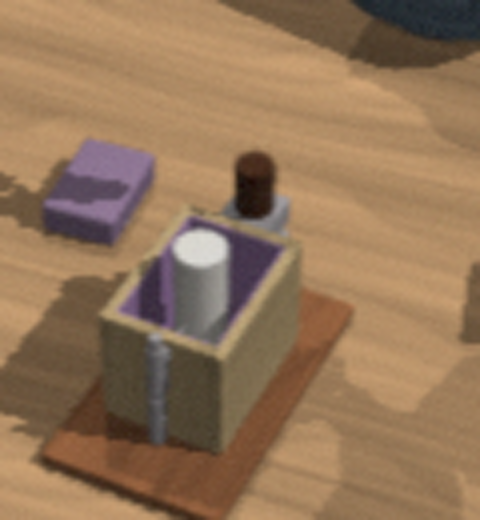

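```bash
python3 - <<'E'
from h import *
for n,c,h in(("top",(333,199),(330,229)),("scene",(300,181),(313,160))):
    p,W=load("23",n)
    for nm,(u,v) in(("core",c),("handle",h)): print(n,nm,np.nanmedian(W[v-1:v+2,u-1:u+2].reshape(-1,3),0).round(4))
E
python3 - <<'E'
from bench import ctrl
print(ctrl.hand_in())
E
```

```text
top core [ 0.5559 -0.0256  0.1337]
top handle [ 0.4774 -0.017   0.1457]
scene core [ 0.5528 -0.0251  0.1332]
scene handle [ 0.4776 -0.0183  0.1468]
the job is handed in; nothing more can be done
None
```

The mould is locked and I handed the job in at about 37 s. The white core stands in the ring, both halves are shut around it, and the pin is down through both lugs.

- **Core:** I lowered it until it touched the board, then released it. After handing over to the other steps its top read about 133 mm above the table, against 132 mm expected, and it looked upright.
- **Halves:** I pushed each one against its stop. The wrist force showed 38 N on the left and 23 N on the right for a moment. In the pictures taken after closing, both halves matched the shut outline, with the lugs lined up.
- **Pin:** It went through both lugs without resistance and stopped when the handle met the upper lug, with a 47 N wrist peak, under the 120 N limit. The handle top read 146–147 mm, against 144 mm expected, which is within camera error. The last picture shows the handle sitting on the lug.
- **Final state:** The gripper was open and clear of everything.

**What didn't go to plan:**
- **Fingertip height:** The fingertips sit about 30 mm further back than the reported tool position. My first push on the left half therefore passed over the wall without touching it. I corrected for the offset after that.
- **Camera disagreement:** The two cameras differed by up to 3 mm on where the bore was. I used the top camera's value, with a small sideways correction.

I did not touch the bottles, soaps, jar, jug or red look-alikes, though I did not re-measure their positions at the end.

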